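# Put the slip-trailing kit away

## Task

Put the slip-trailing kit away: pour the shaker stones out of the handled cup into the round terracotta bowl, and set the empty cup down upright on the table. Stand every slip bottle that is on the table upright in the divided wooden crate, one to a cell, all the way down. The bowl stays on the table, every stone ends up inside it, and the glaze jar and the loose pot lid must not be disturbed.

Things in the scene. Friction and masses are not known exactly. Their poses are not given: they have to be found in the camera images.
- crate: plain wooden crate fixed to the table, 150 x 150 x 62 mm, walls and floor 6 mm; one divider each way (top 54 mm above the table) makes 2 x 2 square cells, 66 x 66 mm inside, centres at x = +-36 mm, y = +-36 mm in the crate's frame. Origin: centre of its underside, on the table; its x and y run along its sides, z up.
- bowl: loose round terracotta-coloured open bowl, rim 170 mm across, 60 mm high, hollow, wall 5 mm, 0.4 to 0.6 kg, standing on the table. Origin: centre of its underside; z is its axis, up.
- cup_mid (a point): plain pale handled clay cup, 0.15 kg, holding the stones at the start; outside 68 mm across, 78 mm high, open at the top (opening about 54 mm across, floor 8 mm up). The point is on the cup's axis, 39 mm above its foot; z points out of the mouth, the handle sticks out to -y: 12 mm thick (along x), its loop spans 18 to 73 mm above the foot and its outer upright is about 58 mm from the axis (outermost 64 mm). At the start the handle points roughly away from the robot.
- stone_1_mid (a point): white ceramic shaker stone, a round-edged chunky disc 16 mm across and 13 mm thick, 12 g, inside the cup at the start; the point is its centre, z along its 13 mm axis. Four to six stones are present, the others are None.
- stone_2_mid (a point): white ceramic shaker stone, a round-edged chunky disc 16 mm across and 13 mm thick, 12 g, inside the cup at the start; the point is its centre, z along its 13 mm axis. Four to six stones are present, the others are None.
- stone_3_mid (a point): white ceramic shaker stone, a round-edged chunky disc 16 mm across and 13 mm thick, 12 g, inside the cup at the start; the point is its centre, z along its 13 mm axis. Four to six stones are present, the others are None.
- stone_4_mid (a point): white ceramic shaker stone, a round-edged chunky disc 16 mm across and 13 mm thick, 12 g, inside the cup at the start; the point is its centre, z along its 13 mm axis. Four to six stones are present, the others are None.
- stone_5_mid (a point): white ceramic shaker stone, a round-edged chunky disc 16 mm across and 13 mm thick, 12 g, inside the cup at the start; the point is its centre, z along its 13 mm axis. Four to six stones are present, the others are None.
- stone_6_mid (a point): white ceramic shaker stone, a round-edged chunky disc 16 mm across and 13 mm thick, 12 g, inside the cup at the start; the point is its centre, z along its 13 mm axis. Four to six stones are present, the others are None.
- bottle_1_mid (a point): slip bottle, a white round squeeze bottle with a red nozzle, 188 mm tall, 0.14 kg, standing on the table; body 56 mm across up to 132 mm height (shoulder), cap 28 mm across from 132 to 151 mm, above it a nozzle at most 18 mm across tapering to the tip at 188 mm. The point is on its axis, 94 mm above its foot; z is its axis, up (a bottle may lean by 0.03 rad as it stands). Three or four bottles are present, the others are None.
- bottle_2_mid (a point): slip bottle, a white round squeeze bottle with a red nozzle, 188 mm tall, 0.14 kg, standing on the table; body 56 mm across up to 132 mm height (shoulder), cap 28 mm across from 132 to 151 mm, above it a nozzle at most 18 mm across tapering to the tip at 188 mm. The point is on its axis, 94 mm above its foot; z is its axis, up (a bottle may lean by 0.03 rad as it stands). Three or four bottles are present, the others are None.
- bottle_3_mid (a point): slip bottle, a white round squeeze bottle with a red nozzle, 188 mm tall, 0.14 kg, standing on the table; body 56 mm across up to 132 mm height (shoulder), cap 28 mm across from 132 to 151 mm, above it a nozzle at most 18 mm across tapering to the tip at 188 mm. The point is on its axis, 94 mm above its foot; z is its axis, up (a bottle may lean by 0.03 rad as it stands). Three or four bottles are present, the others are None.
- bottle_4_mid (a point): slip bottle, a white round squeeze bottle with a red nozzle, 188 mm tall, 0.14 kg, standing on the table; body 56 mm across up to 132 mm height (shoulder), cap 28 mm across from 132 to 151 mm, above it a nozzle at most 18 mm across tapering to the tip at 188 mm. The point is on its axis, 94 mm above its foot; z is its axis, up (a bottle may lean by 0.03 rad as it stands). Three or four bottles are present, the others are None.
- glaze_jar: bystander: a lidded jar 62 mm across, 70 mm high, at the right rear of the table; origin: centre of its underside. Leave it alone.
- lid: bystander: a round pale pot lid with a knob, 70 mm across, 41 mm high, at the left rear of the table; origin: centre of its underside. Leave it alone.
- press_front (a point): fixed green lever press; do not hit it. The point is on the front of its barrel (75 mm across, 90 to 290 mm above the table). Base plate: 150 mm wide, 14 mm high, front edge 27 mm nearer the robot. Lever ball: 50 mm nearer the robot, 640 mm up. Also fixed: a ware rack from y = -0.48 m to the right, a vice 80 mm high on the table's front left corner.

How it is judged:
By the outcome, as a careful person would: the job done as asked, in the order asked, and still so for the second after the job is handed in, with the robot touching nothing.
Of bottle_1, bottle_2, bottle_3, bottle_4 only 3 to 4 are there at a start; the rules pass over those that are not, and their reading is None.
Of stone_4, stone_5, stone_6 only 1 to 3 are there at a start; the rules pass over those that are not, and their reading is None.
At some moment in a run one of bowl, cup may be knocked a few centimetres aside while the robot is not near it.
It also fails if it takes over 210 s, if anything falls off the work surface, if the arm or the gripper's body presses on something with over 40 N, if the wrist force passes 120 N, or if a joint passes its speed limit or range.

## Robot

A 6-joint arm with a two-finger parallel gripper is mounted at the origin on a cart in front of the work surface, level with it; the furniture and walls round the work are solid. World frame = base frame: x ahead of the robot, y to its left, z up, the work surface at z = 0. Lengths are in m, angles in rad, forces in N, time in s.
With the tool pointing down it reaches from about 0.25 to 0.775 m from the base axis. Payload 4 kg.
Tool frame: the origin (TCP) lies at the centre of the arm's flange, where the gripper is bolted on; the fingertips stand 199 mm ahead of it and the grasp point (between the pads) lies 180 mm ahead of it (robot.tcp_to_tips is the z of the fingertips in the tool frame, in m); z points along the fingers, y is the line along which they close (so a half turn about z gives the same grasp; the last joint's range is limited). The gripper opens to 94 mm and grips with 3 to 60 N. Pads are 16 mm wide; open, the fingers measure 119 mm over their backs; the gripper's body (75 mm by 177 mm) begins 78 mm behind the grasp point.
Start: joints at [1.077, 0.087, 1.371, -0, 1.684, -0.103], TCP at [0.21, 0.509, 0.405] pointing down, gripper open.
Joint ranges: [-3.1, 3.1], [-0.76, 2.03], [0.27, 2.55], [-1.08, 4.22], [0.17, 2.65], [-2.57, 2.57]. Speed limits (rad/s): [2.79, 2.79, 3.14, 3.14, 3.14, 3.14].

## Interface

Orientations are given as [roll, pitch, yaw] about the fixed x, y, z axes, in that order (R = Rz(yaw) Ry(pitch) Rx(roll)).
In Python, from bench import robot gives the robot as it stands.
- The arm moves only by the tool play_rows, never from a script. Its arguments are lists of equal length, an entry for each row: "translation": the shift along the tool's x, y, z scaled (see below), a list of three; "twist": the turn, a rotation vector about the tool's x, y, z scaled (see below), a list of three; "gripper": the opening, from -1 (shut) to 1 (fully open). A call has 1 to 8 rows; each row shifts and turns the commanded pose from where the row before left it, along the tool's axes as they then stand; what a row does not reach is not made up. The controller multiplies each number of a shift by 0.04 m and each number of a turn by 0.1 rad. A row lasts 1/10 s, in which the tool goes at most 50 mm and 8.59 degrees, less where a joint would pass 70% of its speed; a pose out of reach is approached as far as the arm can. A call with a number of a shift or a turn outside -1 to 1 is refused whole. A call with a gripper value outside its range is refused whole. The fingers move at their own pace and stop on an object; the grip force is fixed at half the most. Time passes only in rows, so rows that do not move let the fingers close. It gives the time, the measured TCP pose, the force, the opening and the grip force at its end, in the units of the state.
- robot.get_obs(): the state, without advancing time (a new reading comes with each control period).
- robot.snapshot(name): name is "scene" or "side" or "wrist"; returns the picture (480x640x3 uint8, red, green, blue); there is no depth.
- robot.camera_model(name): a dict with "camera_matrix" (3x3 intrinsics, pixels), "k1" (the pictures are not rectified: a ray, as slopes to the right and down, at radius r is drawn at 1 + k1 r^2 times it, then the intrinsics apply), "rvec" (rotation vector, rad) and "tvec" (3), from world to camera coordinates, as OpenCV has them. Camera axes: x right, y down, z forward; pixel columns grow to the right and rows downward; lengths in m; the calibration is good to about 2 mm. A picture is of the moment at which its call begins: read the wrist's pose just before it. camera_model takes no time and is no camera call; for the wrist camera it gives the pose at the moment of the call.
- robot.close_job(): hands the job in; it is judged then, once.
Trained networks look in the newest picture that a camera, given by its name, has taken for a name from the list of things; names that differ only in an ending like _2 or _b are one class to them, and where a whole thing is asked for, a point or a joint stands for the part that bears it (a point fixed in the world has none). Each returns a list of dicts, best first, with "score" (0 to 1); they miss things now and then, are a little off and sometimes report something else, mostly with a low value. They report only what shows in the picture. A call takes as long as a camera call.
- robot.recognise(name, camera): "centre" ([x, y, z] in m, in world coordinates, good to about 4 mm: the middle of the surface that is visible of it).
- robot.spot_point(name, camera): "centre" ([x, y, z] in m, in world coordinates, good to about 4 mm: a listed point, or the origin of a listed thing).
The state is a dict: "time": time; "joint_positions": joint angles; "qvel": joint speeds; "joint_torque": joint torques, N m; "tool_pos": TCP position; "ee_rot": TCP orientation; "wrist_force": force on the tool from outside, world axes, zero at the start; "wrist_torque": the same for the moment, N m; "width": finger opening in m; "finger_force": force on a finger pad.
Only numpy, scipy, OpenCV 4.12 (cv2) and the standard library are available. Lean on these libraries where they do the work, as an engineer would, in place of code of your own. Each camera call takes 0.05 s, during which the arm holds its last target. There are 200 camera calls.

## Working session

There is one attempt and no reset: what is moved stays moved. The work goes in short steps, Python scripts to look and compute and a tool call to move; the robot and the scene stay as the last step left them, time stands still between calls to the robot, and variables do not carry over. Pictures are saved under pics/ and viewed, at most 15 in all, crops included, and the job is handed in when it is done.

Besides the shell and the picture viewer there is one more tool, called after "Call:" as name(argument=value, ...) on one line, values as JSON. play_rows: Moves the arm, as the interface text tells. Its arguments: {"type":"object","properties":{"translation":{"type":"array","items":{"type":"array","items":{"type":"number","minimum":-1,"maximum":1}}},"twist":{"type":"array","items":{"type":"array","items":{"type":"number","minimum":-1,"maximum":1}}},"gripper":{"type":"array","items":{"type":"number"}}},"required":["translation","twist","gripper"]}

```bash
mkdir -p pics; python3 - <<'E'
from bench import robot
import cv2
for c in ("scene","side"):
    im=robot.snapshot(c); cv2.imwrite(f"pics/{c}0.png",im[:,:,::-1])
    for n in ["crate","bowl","cup_mid","bottle_1_mid","glaze_jar","lid","press_front","stone_1_mid"]:
        print(c,n,[(round(d["score"],2),[round(float(v),3) for v in d["centre"]]) for d in robot.spot_point(n,c)])
o=robot.get_obs();print(o)
m=robot.camera_model("scene");print(m)
E
```

```text
scene crate []
scene bowl [(0.88, [0.525, -0.256, -0.001])]
scene cup_mid [(0.59, [0.608, -0.009, 0.04])]
scene bottle_1_mid [(0.86, [0.417, 0.121, 0.097])]
scene glaze_jar [(0.82, [0.659, -0.322, 0.002])]
scene lid [(0.79, [0.66, 0.286, -0.001])]
scene press_front [(0.79, [0.621, -0.137, 0.19]), (0.62, [0.614, -0.015, 0.029])]
scene stone_1_mid []
side crate [(0.6, [0.595, 0.176, 0.003]), (0.5, [0.442, 0.038, 0.097])]
side bowl [(0.92, [0.526, -0.259, 0.002])]
side cup_mid [(0.89, [0.606, -0.011, 0.041]), (0.25, [0.659, -0.318, 0.005])]
side bottle_1_mid [(0.9, [0.419, 0.116, 0.097])]
side glaze_jar []
side lid [(0.58, [0.662, 0.282, -0.005])]
side press_front [(0.96, [0.625, -0.14, 0.19])]
side stone_1_mid []
{'time': 0.9, 'joint_positions': array([ 1.07689485e+00,  8.71957759e-02,  1.37069106e+00, -3.07741989e-05,
        1.68360293e+00, -1.03101210e-01]), 'qvel': array([-3.39099282e-04, -2.99582504e-04,  1.13046995e-05,  1.75915939e-03,
       -5.14357484e-04, -1.52889845e-03]), 'joint_torque': array([ 1.61276079e-03, -3.40031505e+01, -3.02598238e+01,  7.18734926e-02,
        2.36163230e-02, -1.66409291e-05]), 'tool_pos': array([0.20951978, 0.50852857, 0.40471273]), 'ee_rot': array([3.14149347e+00, 4.10041082e-05, 2.75078892e+00]), 'wrist_force': array([ 0.37073886, -0.46101237, -0.04597325]), 'wrist_torque': array([ 0.04041592, -0.00205053, -0.00267598]), 'finger_force': 0.0, 'width': 0.09408388638981569}
{'camera_matrix': array([[466.77201883,   0.        , 314.51215279],
       [  0.        , 466.77201883, 241.13101654],
       [  0.        ,   0.        ,   1.        ]]), 'k1': -0.06848525193539083, 'rvec': array([-0.02810364, -3.04100395,  0.76534188]), 'tvec': array([0.52834838, 0.05748257, 1.25777805])}
```

View pics/scene0.png

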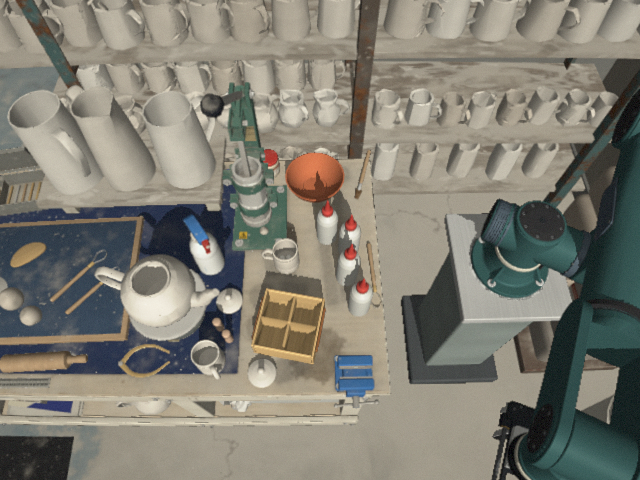

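View pics/side0.png

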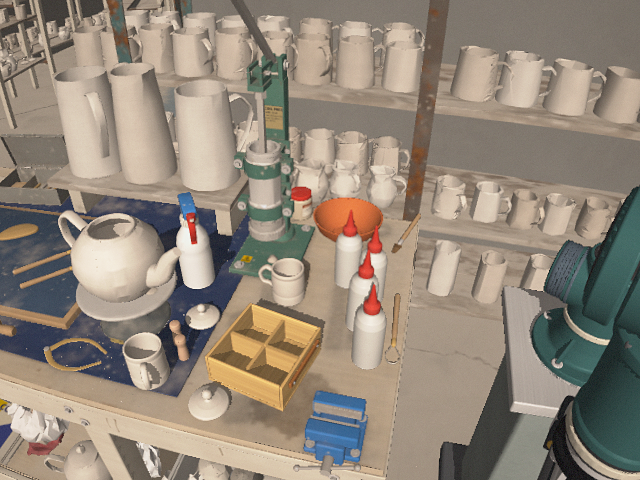

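The pictures show four bottles (scene tips about (326,205), (351,218), (350,247), (363,281)). The bowl is at (315,178), the cup at (283,257), the crate at (290,325) and the press at (250,200).

```bash
cat > h.py <<'E'
import numpy as np, cv2
from bench import robot
def ray(m,uv):
    K=m["camera_matrix"]; d=np.array([m["k1"],0,0,0,0.])
    p=cv2.undistortPoints(np.array([[uv]],float),K,d,criteria=(3,50,1e-9)) if False else cv2.undistortPoints(np.array([[uv]],float),K,d)
    R=cv2.Rodrigues(m["rvec"])[0]; t=m["tvec"]
    return -R.T@t, R.T@np.array([*p[0,0],1])
def atz(m,uv,z):
    c,d=ray(m,uv); return c+d*(z-c[2])/d[2]
def proj(m,P):
    return cv2.projectPoints(np.array(P,float).reshape(-1,3),m["rvec"],m["tvec"],m["camera_matrix"],np.array([m["k1"],0,0,0,0.]))[0][:,0]
E
python3 - <<'E'
from h import *
for c,r in(("scene",(185,300,310,395)),("side",(195,235,345,405))):
    im=cv2.imread(f"pics/{c}0.png"); m=robot.camera_model(c)
    hsv=cv2.cvtColor(im,cv2.COLOR_BGR2HSV)
    mask=(((hsv[...,0]<6)|(hsv[...,0]>173))&(hsv[...,1]>170)&(hsv[...,2]>90)).astype(np.uint8)
    n,l,s,ce=cv2.connectedComponentsWithStats(mask)
    for i in range(1,n):
        if s[i,4]>30:
            y=s[i,1]; x=np.where(l[y]==i)[0].mean()
            print(c,s[i],ce[i].round(1),"tip",x,y,atz(m,(x,y),.187).round(3))
a=cv2.imread("pics/scene0.png")[280:370,240:340]
b=cv2.imread("pics/side0.png")[295:415,200:330]
a=cv2.resize(a,(500,450),interpolation=cv2.INTER_CUBIC)
cv2.imwrite("pics/cr.png",a)
for _ in range(1):
    for c in("scene","side"):
        robot.snapshot(c)
        for n in("bottle_1_mid","crate"):
            print(c,n,[(round(d["score"],2),[round(float(v),3) for v in d["centre"]]) for d in robot.spot_point(n,c)])
E
```

```text
scene [265 150  12  16 126] [270.5 157.3] tip 267.5 150 [ 0.645 -0.248  0.187]
scene [323 201  10  15  57] [327.8 208.5] tip 327.0 201 [ 0.495 -0.086  0.187]
scene [348 216   8  14  57] [351.4 223.1] tip 351.0 216 [ 0.439 -0.042  0.187]
scene [345 245  11  14  77] [350.  252.3] tip 351.5 245 [0.442 0.036 0.187]
scene [357 280  11  13  72] [362.6 286.3] tip 363.5 280 [0.42  0.124 0.187]
side [292 187  19  14 226] [300.8 193.4] tip 300.0 187 [ 0.614 -0.146  0.187]
side [343 210  14  27 201] [349.8 226.5] tip 351.0 210 [ 0.494 -0.085  0.187]
side [186 213  11  31 169] [191.6 227.5] tip 191.0 213 [0.794 0.002 0.187]
side [359 225  23  54 457] [370.3 255.4] tip 376.5 225 [ 0.439 -0.046  0.187]
side [364 285  17  30 287] [372.  303.5] tip 373.5 285 [0.42  0.124 0.187]
scene bottle_1_mid [(0.8, [0.418, 0.123, 0.093])]
scene crate [(0.63, [0.591, 0.178, 0.002])]
side bottle_1_mid [(0.63, [0.628, -0.139, 0.19]), (0.57, [0.417, 0.113, 0.094])]
side crate [(0.62, [0.592, 0.179, 0.002])]
```

View pics/cr.png

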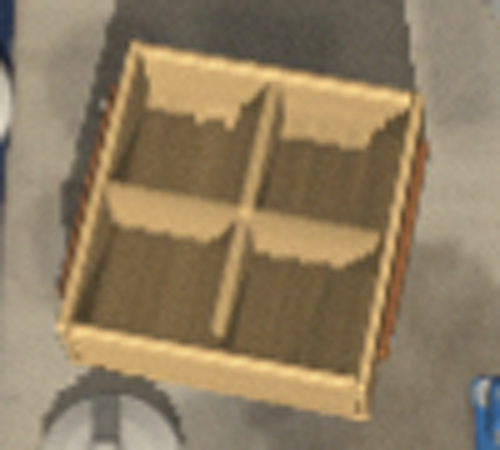

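The crop shows the crate's top corners at about scene px (266.4,288.4), (324.8,298.4), (313,357) and (252,346).

```bash
cat >> h.py <<'E'
from scipy.spatial.transform import Rotation as Ro, Slerp
def plan(P,rpy,n=None,start=None,scale=1.0,grip=1):
    """rows from the present pose to TCP position P and orientation rpy"""
    o=robot.get_obs(); p0=o["tool_pos"]; R0=Ro.from_euler("xyz",o["ee_rot"])
    if start is not None: p0,R0=np.array(start[0]),Ro.from_euler("xyz",start[1])
    P=np.array(P); R1=Ro.from_euler("xyz",rpy); w=(R0.inv()*R1).as_rotvec(); d=P-p0
    k=max(np.linalg.norm(d)/.039,np.abs(w).max()/.095,1e-9); n=n or int(np.ceil(k))
    T=[];p=p0
    for i in range(n):
        Ri=R0*Ro.from_rotvec(w*i/n); T.append((Ri.inv().apply(d/n)/.04).round(2).tolist())
    print("n",n,"T",T,"W",(w/n/.1).round(3).tolist())
def show(o=None):
    o=o or robot.get_obs(); f=lambda a:np.round(a,3).tolist()
    print("t",round(o["time"],2),"q",f(o["joint_positions"]),"p",f(o["tool_pos"]),"rpy",f(o["ee_rot"]),"F",f(o["wrist_force"]),"w",round(o["width"],4),"ff",o["finger_force"])
E
python3 - <<'E'
from h import *
m=robot.camera_model("scene")
C=np.array([atz(m,p,.062)[:2] for p in [(266.4,288.4),(324.8,298.4),(313,357),(252,346)]]); print(C.round(3),C.mean(0))
for a,b in((0,1),(3,2),(0,3),(1,2)):
    d=C[b]-C[a]; print(np.linalg.norm(d),np.degrees(np.arctan2(d[1],d[0])))
for uv,z in (((265,254),.045),((272,254),.045),((380,280),0),((375,200),0)): print(uv,atz(m,uv,z).round(3))
plan([.55,.05,.42],[np.pi,0,np.pi])
a=cv2.imread("pics/scene0.png")[225:285,250:310]
cv2.imwrite("pics/cup.png",cv2.resize(a,(420,420),interpolation=cv2.INTER_CUBIC))
E
```

```text
[[0.649 0.088]
 [0.504 0.117]
 [0.536 0.262]
 [0.679 0.234]] [0.59196253 0.17537794]
0.14780016323252312 168.53617681385703
0.14596054031751865 168.7647851219544
0.14870397753834333 78.56566493367056
0.14813208803862749 77.85376837835133
(265, 254) [ 0.658 -0.017  0.045]
(272, 254) [ 0.64  -0.016  0.045]
(380, 280) [0.355 0.044 0.   ]
(375, 200) [ 0.349 -0.209  0.   ]
n 15 T [[-0.82, -0.49, -0.03], [-0.8, -0.51, -0.03], [-0.79, -0.53, -0.03], [-0.78, -0.55, -0.03], [-0.76, -0.57, -0.03], [-0.75, -0.59, -0.03], [-0.73, -0.61, -0.03], [-0.71, -0.63, -0.03], [-0.7, -0.65, -0.03], [-0.68, -0.67, -0.03], [-0.66, -0.68, -0.03], [-0.64, -0.7, -0.03], [-0.63, -0.72, -0.03], [-0.61, -0.73, -0.03], [-0.59, -0.75, -0.03]] W [0.0, 0.0, -0.261]
```

View pics/cup.png

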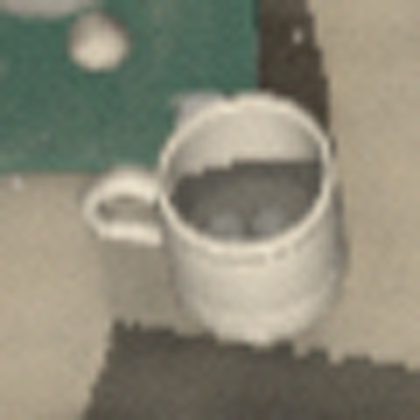

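The crop shows the handle pointing almost straight along +x, slightly toward -y. Starting to move.

Call:
play_rows(translation=[[-0.82, -0.49, -0.03], [-0.8, -0.51, -0.03], [-0.79, -0.53, -0.03], [-0.78, -0.55, -0.03], [-0.76, -0.57, -0.03], [-0.75, -0.59, -0.03], [-0.73, -0.61, -0.03], [-0.71, -0.63, -0.03]], twist=[[0, 0, -0.26], [0, 0, -0.26], [0, 0, -0.26], [0, 0, -0.26], [0, 0, -0.26], [0, 0, -0.26], [0, 0, -0.26], [0, 0, -0.26]], gripper=[1, 1, 1, 1, 1, 1, 1, 1])

```text
time: 2.0
tool_pos: [0.3922, 0.263, 0.4146]
ee_rot: [3.141, 0.001, 2.96]
wrist_force: [0.2, 0.8, -1.0]
width: 0.0939
finger_force: 0.0
```

```bash
python3 - <<'E'
from h import *
show()
R=Ro.from_euler("y",-.26)*Ro.from_euler("xyz",[np.pi,0,2.97]); print(R.as_euler("xyz").round(3))
# target: grasp point above cup; hover with grasp at z .20
t=R.apply([0,0,1]); g=np.array([.607,-.01,.25]); plan(g-.18*t,R.as_euler("xyz"))
E
```

```text
t 2.0 q [0.47, -0.089, 1.528, 0.0, 1.702, -0.919] p [0.392, 0.263, 0.415] rpy [3.141, 0.001, 2.96] F [0.241, 0.788, -0.998] w 0.0939 ff 0.0
[3.096 0.256 2.964]
n 9 T [[-0.6, -0.66, -0.03], [-0.6, -0.66, -0.01], [-0.6, -0.66, 0.0], [-0.6, -0.66, 0.01], [-0.59, -0.66, 0.03], [-0.59, -0.66, 0.04], [-0.59, -0.67, 0.06], [-0.59, -0.67, 0.07], [-0.59, -0.67, 0.08]] W [-0.05, -0.284, -0.011]
```

Call:
play_rows(translation=[[-0.67, -0.74, -0.03], [-0.67, -0.74, -0.01], [-0.67, -0.74, 0.01], [-0.67, -0.74, 0.02], [-0.67, -0.74, 0.04], [-0.67, -0.74, 0.06], [-0.67, -0.75, 0.07], [-0.67, -0.75, 0.08]], twist=[[-0.06, -0.32, -0.01], [-0.06, -0.32, -0.01], [-0.06, -0.32, -0.01], [-0.06, -0.32, -0.01], [-0.06, -0.32, -0.01], [-0.06, -0.32, -0.01], [-0.06, -0.32, -0.01], [-0.06, -0.32, -0.01]], gripper=[1, 1, 1, 1, 1, 1, 1, 1])

```text
time: 2.8
tool_pos: [0.5611, -0.0092, 0.424]
ee_rot: [3.093, 0.258, 2.96]
wrist_force: [-0.2, 0.4, -0.4]
width: 0.0936
finger_force: 0.0
```

```bash
python3 - <<'E'
from h import *
show()
im=robot.snapshot("wrist"); cv2.imwrite("pics/w1.png",im[:,:,::-1])
for n in("cup_mid","stone_1_mid","bowl"):
    print(n,[(round(d["score"],2),np.round(d["centre"],3)) for d in robot.spot_point(n,"wrist")])
R=Ro.from_euler("y",-.26)*Ro.from_euler("xyz",[np.pi,0,2.97])
t=R.apply([0,0,1]); g=np.array([.607,-.01,.05]); plan(g-.18*t,R.as_euler("xyz"))
E
```

```text
t 2.8 q [-0.127, 0.022, 1.411, 0.035, 1.449, -1.522] p [0.561, -0.009, 0.424] rpy [3.093, 0.258, 2.96] F [-0.247, 0.413, -0.399] w 0.0936 ff 0.0
cup_mid [(0.79, array([ 0.604, -0.011,  0.037]))]
stone_1_mid [(0.6, array([ 0.601, -0.005,  0.015]))]
bowl [(0.88, array([ 0.523, -0.254,  0.002])), (0.7, array([ 0.597, -0.022,  0.012]))]
n 6 T [[0.21, -0.05, 0.8], [0.21, -0.05, 0.8], [0.21, -0.04, 0.8], [0.21, -0.04, 0.8], [0.21, -0.04, 0.8], [0.21, -0.04, 0.8]] W [0.003, -0.002, -0.009]
```

View pics/w1.png

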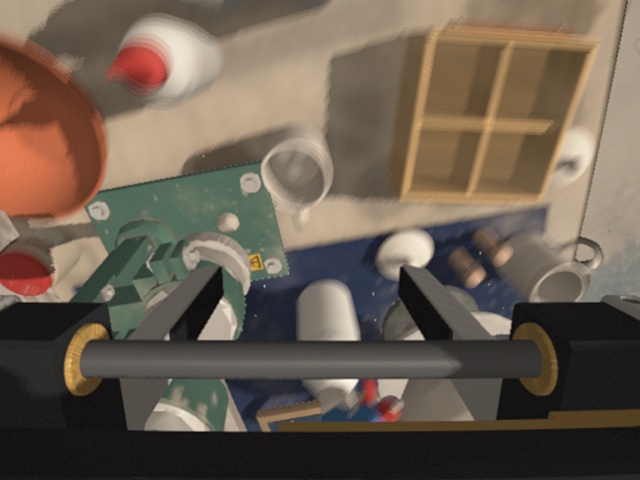

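Call:
play_rows(translation=[[0.21, -0.05, 0.8], [0.21, -0.05, 0.8], [0.21, -0.04, 0.8], [0.21, -0.04, 0.8], [0.24, -0.04, 0.8], [0.24, -0.04, 0.8], [0, 0, 0], [0, 0, 0]], twist=[[0, 0, 0], [0, 0, 0], [0, 0, 0], [0, 0, 0], [0, 0, 0], [0, 0, 0], [0, 0, 0], [0, 0, 0]], gripper=[1, 1, 1, 1, 1, 1, 1, -1])

```text
time: 3.8
tool_pos: [0.5578, -0.0073, 0.2248]
ee_rot: [3.093, 0.255, 2.962]
wrist_force: [-0.3, 0.6, 1.3]
width: 0.0889
finger_force: 0.0
```

Call:
play_rows(translation=[[0, 0, 0], [0, 0, 0], [0, 0, 0], [0, 0, 0], [0, 0, 0]], twist=[[0, 0, 0], [0, 0, 0], [0, 0, 0], [0, 0, 0], [0, 0, 0]], gripper=[-1, -1, -1, -1, -1])

```text
time: 4.3
tool_pos: [0.5589, -0.0089, 0.2271]
ee_rot: [3.094, 0.261, 2.961]
wrist_force: [-2.4, -1.8, 5.6]
width: 0.0667
finger_force: 29.7
```

```bash
python3 - <<'E'
from h import *
show()
S=[([1.0769,.0872,1.3707,0,1.6836,-.1031],[.20952,.50853,.40471]),
 ([.47,-.089,1.528,0,1.702,-.919],[.3922,.263,.4146]),([-.127,.022,1.411,.035,1.449,-1.522],[.5611,-.0092,.424])]
o=robot.get_obs(); S.append((o["joint_positions"].tolist(),o["tool_pos"].tolist())); print(S[-1])
E
```

```text
t 4.3 q [-0.126, 0.131, 1.697, 0.038, 1.051, -1.537] p [0.559, -0.009, 0.227] rpy [3.094, 0.261, 2.961] F [-2.437, -1.847, 5.604] w 0.0667 ff 29.74741981321131
([-0.1263965730455801, 0.13055878515122785, 1.6974678110076769, 0.03846789429247449, 1.0505522921193162, -1.537200489545255], [0.5589283451820912, -0.008876047758227376, 0.22710804993807965])
```

```bash
cat > S.json <<'E'
[[[1.07689485,0.0871957759,1.37069106,-0.0000308,1.68360293,-0.10310121],[0.20951978,0.50852857,0.40471273],[3.14149,0.00004,2.75079]],
[[0.47,-0.089,1.528,0,1.702,-0.919],[0.3922,0.263,0.4146],[3.141,0.001,2.96]],
[[-0.127,0.022,1.411,0.035,1.449,-1.522],[0.5611,-0.0092,0.424],[3.093,0.258,2.96]]]
E
cat >> h.py <<'E'
import json
def log():
    o=robot.get_obs(); S=json.load(open("S.json")); S.append([o[k].tolist() for k in("joint_positions","tool_pos","ee_rot")]); json.dump(S,open("S.json","w"))
E
python3 - <<'E'
from h import *
log(); S=json.load(open("S.json"))
e=lambda a,x:Ro.from_euler(a,x)
for s4 in(1,-1):
  for s6 in(1,-1):
    C=[]
    for q,p,r in S:
        M=e("z",q[0])*e("y",q[1]+q[2])*e("z",s4*q[3])*e("y",q[4])*e("z",s6*q[5])
        C.append(M.inv()*e("xyz",r))
    print(s4,s6,[round((C[0].inv()*c).magnitude(),4) for c in C],C[0].as_euler("zyx").round(3))
plan([.5,-.02,.40],robot.get_obs()["ee_rot"])
E
```

```text
1 1 [0.0, 0.0006, 0.0006, 0.0] [ 1.571 -0.    -0.   ]
1 -1 [0.0, 1.632, 2.838, 2.8682] [ 1.365 -0.    -0.   ]
-1 1 [0.0, 0.0006, 0.0698, 0.0769] [1.571 0.    0.   ]
-1 -1 [0.0, 1.632, 2.8297, 2.8301] [ 1.365 -0.     0.   ]
n 5 T [[0.05, -0.06, -0.91], [0.05, -0.06, -0.91], [0.05, -0.06, -0.91], [0.05, -0.06, -0.91], [0.05, -0.06, -0.91]] W [0.0, 0.0, 0.0]
```

Call:
play_rows(translation=[[0.2, -0.05, -0.78], [0.2, -0.05, -0.78], [0.2, -0.05, -0.85], [0.2, -0.05, -0.95], [0.2, -0.05, -0.95], [0.2, -0.05, -0.95], [0.2, -0.05, -0.95]], twist=[[0, 0, 0], [0, 0, 0], [0, 0, 0], [0, 0.3, 0], [0, 0.3, 0], [0, 0.3, 0], [0, 0.3, 0]], gripper=[-1, -1, -1, -1, -1, -1, -1])

```text
time: 5.0
tool_pos: [0.4434, -0.0138, 0.4535]
ee_rot: [3.094, 0.134, 2.967]
wrist_force: [1.2, 0.2, -1.4]
width: 0.0668
finger_force: 29.5
```

```bash
python3 - <<'E'
from h import *
show(); log(); S=json.load(open("S.json"))
e=lambda a,x:Ro.from_euler(a,x)
A=[];b=[]
for q,p,r in S:
    R1=e("z",q[0]);R2=R1*e("y",q[1]);R3=R1*e("y",q[1]+q[2]);R5=R3*e("z",q[3])*e("y",q[4])
    m=lambda R,i:R.as_matrix()[:,i]
    A.append(np.c_[m(R1,0),m(R1,1),m(R1,2),m(R2,2),m(R3,0),m(R3,2),m(R5,2)]); b.append(p)
A=np.vstack(A);b=np.hstack(b)
x,res,rk,sv=np.linalg.lstsq(A,b,rcond=None); print(x.round(3),rk,sv.round(3),np.abs(A@x-b).max())
E
```

```text
t 5.0 q [-0.176, -0.204, 1.554, 0.048, 1.658, -1.567] p [0.443, -0.014, 0.454] rpy [3.094, 0.134, 2.967] F [1.214, 0.24, -1.45] w 0.0668 ff 29.546283625404612
[-0.     0.057  0.153  0.449  0.101  0.5    0.152] 7 [4.445 3.157 2.236 0.41  0.264 0.154 0.127] 0.00031003787176236974
```

```bash
cat >> h.py <<'E'
from scipy.optimize import least_squares
e=lambda a,x:Ro.from_euler(a,x)
def fk(q):
    R1=e("z",q[0]);R3=R1*e("y",q[1]+q[2]);R5=R3*e("z",q[3])*e("y",q[4])
    p=R1.apply([0,.057,.153])+(R1*e("y",q[1])).apply([0,0,.449])+R3.apply([.101,0,.5])
    return p+R5.apply([0,0,.152]), R5*e("z",q[5]+np.pi/2), p
RG=e("xyz",[3.094,.261,2.961]); MT=RG.inv().apply([0,0,1])
BOWL=np.array([.525,-.257])
def lip(p,R):
    m=R.apply(MT); g=p+R.apply([0,0,.18]); d=np.array([0,0,-1.])+m[2]*m; d/=np.linalg.norm(d)+1e-9
    return g+.028*m+.027*d, m, g
def box(p,R):
    return np.array([p+R.apply([x,y,z]) for x in(-.0375,.0375) for y in(-.088,.088) for z in(0,.05,.102)])
LO=np.array([-3.1,-.76,.27,-1.08,.17,-2.57])+.03; HI=np.array([3.1,2.03,2.55,4.22,2.65,2.57])-.03
def solve(w,target,q0):
    f=lambda x:lip(*fk(np.r_[x,w])[:2])[0]-target
    s=least_squares(f,q0,bounds=(LO[:3],HI[:3])); return np.r_[s.x,w],np.abs(s.fun).max()
E
cat > srch.py <<'E'
from h import *
A=np.array([.495,-.086]);out=[]
for j4 in np.radians(np.arange(60,200,10)):
  for j5 in np.arange(.3,1.6,.1):
    for j6 in np.arange(-2.4,2.5,.3):
      q,err=solve([j4,j5,j6],np.array([*BOWL,.11]),[-.4,.5,1.4])
      if err>1e-3: continue
      p,R,wc=fk(q); L,m,g=lip(p,R); el=np.degrees(np.arcsin(m[2]))
      if not -42<el<-30: continue
      B=box(p,R); zmin=B[:,2].min(); dA=np.linalg.norm(B[:,:2]-A,axis=1).min()
      t=R.apply([0,0,1]); az=np.degrees(np.arctan2(t[1],t[0]))
      out.append((min(zmin,.11)*2+min(dA,.1)+min(wc[2],.15)-abs(q[5]+1.55)*.02-.001*abs(az), q.round(2),round(el),round(zmin,3),round(dA,3),wc.round(3),g.round(3),round(az),round(np.degrees(np.arcsin(t[2])))))
out.sort(key=lambda a:-a[0])
for o in out[:14]: print(*[x.tolist() if hasattr(x,"tolist") else x for x in o[1:]])
E
python3 srch.py
```

```text
[-0.74, 0.43, 2.35, 2.79, 1.5, -1.5] -30 0.058 0.06 [0.238, -0.141, 0.058] [0.535, -0.26, 0.147] -22 16
[-0.84, 0.42, 2.34, 2.62, 1.5, -1.2] -30 0.05 0.065 [0.228, -0.167, 0.062] [0.535, -0.26, 0.147] -17 15
[-0.65, 0.44, 2.35, 2.97, 1.5, -1.5] -31 0.061 0.05 [0.249, -0.117, 0.056] [0.534, -0.261, 0.148] -27 16
[-0.74, 0.43, 2.35, 2.79, 1.5, -1.2] -31 0.044 0.057 [0.238, -0.142, 0.058] [0.534, -0.261, 0.148] -22 16
[-0.55, 0.45, 2.34, 3.14, 1.5, -1.5] -31 0.055 0.04 [0.262, -0.095, 0.054] [0.534, -0.262, 0.148] -32 16
[-0.46, 0.45, 2.32, 3.32, 1.5, -1.5] -32 0.05 0.033 [0.277, -0.073, 0.053] [0.533, -0.263, 0.148] -37 17
[-0.65, 0.44, 2.35, 2.97, 1.5, -1.2] -31 0.038 0.045 [0.249, -0.118, 0.056] [0.534, -0.262, 0.148] -27 16
[-0.55, 0.45, 2.34, 3.14, 1.5, -1.8] -30 0.043 0.035 [0.263, -0.095, 0.054] [0.535, -0.261, 0.147] -32 16
[-0.46, 0.46, 2.32, 3.32, 1.5, -1.8] -31 0.047 0.026 [0.278, -0.073, 0.053] [0.534, -0.262, 0.148] -37 17
[-0.55, 0.45, 2.34, 3.14, 1.5, -1.2] -31 0.033 0.035 [0.262, -0.095, 0.054] [0.533, -0.263, 0.148] -32 16
[-0.46, 0.45, 2.32, 3.32, 1.5, -1.2] -31 0.028 0.027 [0.277, -0.073, 0.053] [0.533, -0.264, 0.148] -37 17
```

```bash
sed -i 's/BOWL,.11\]/BOWL,.165]/; s/min(zmin,.11)/min(zmin,.13)/; s/min(wc\[2\],.15)/min(wc[2],.2)/; s/-.4,.5,1.4/-.6,.4,2.1/; s/:14\]/:16]/; s/-42<el<-30/-40<el<-25/' srch.py; python3 srch.py
```

```text
[-1.05, 0.2, 2.26, 2.09, 1.4, -0.9] -25 0.125 0.084 [0.212, -0.256, 0.142] [0.539, -0.257, 0.201] 0 10
[-0.98, 0.15, 2.32, 2.27, 1.3, -0.9] -25 0.119 0.073 [0.215, -0.216, 0.143] [0.539, -0.259, 0.201] -7 10
[-0.9, 0.17, 2.35, 2.44, 1.3, -1.2] -27 0.125 0.071 [0.221, -0.189, 0.131] [0.537, -0.259, 0.202] -13 12
[-0.81, 0.12, 2.38, 2.62, 1.2, -1.2] -26 0.125 0.067 [0.228, -0.159, 0.138] [0.538, -0.261, 0.202] -18 11
[-0.64, 0.09, 2.39, 2.97, 1.1, -1.5] -25 0.129 0.05 [0.248, -0.112, 0.143] [0.538, -0.263, 0.201] -27 10
[-0.99, 0.22, 2.3, 2.27, 1.4, -1.2] -28 0.115 0.078 [0.216, -0.224, 0.126] [0.537, -0.257, 0.202] -6 13
[-1.06, 0.28, 2.23, 2.09, 1.5, -0.9] -29 0.113 0.087 [0.214, -0.267, 0.123] [0.536, -0.256, 0.202] 2 14
[-1.06, 0.28, 2.23, 2.09, 1.5, -1.2] -28 0.107 0.089 [0.215, -0.267, 0.123] [0.537, -0.255, 0.202] 2 14
[-1.05, 0.2, 2.25, 2.09, 1.4, -0.6] -25 0.103 0.083 [0.212, -0.257, 0.142] [0.539, -0.258, 0.201] 0 10
[-0.92, 0.23, 2.34, 2.44, 1.4, -1.2] -30 0.118 0.074 [0.222, -0.195, 0.114] [0.535, -0.259, 0.202] -11 15
[-0.55, 0.1, 2.39, 3.14, 1.1, -1.5] -26 0.126 0.04 [0.259, -0.093, 0.141] [0.537, -0.264, 0.201] -32 10
[-0.73, 0.14, 2.39, 2.79, 1.2, -1.5] -27 0.116 0.058 [0.238, -0.136, 0.132] [0.537, -0.261, 0.202] -23 12
[-0.99, 0.22, 2.3, 2.27, 1.4, -0.9] -28 0.108 0.074 [0.215, -0.225, 0.126] [0.537, -0.258, 0.202] -6 13
[-1.0, 0.29, 2.28, 2.27, 1.5, -1.2] -31 0.109 0.083 [0.218, -0.233, 0.108] [0.535, -0.257, 0.203] -4 17
[-0.82, 0.18, 2.37, 2.62, 1.3, -1.2] -29 0.116 0.067 [0.229, -0.163, 0.122] [0.536, -0.26, 0.202] -17 14
[-0.64, 0.15, 2.39, 2.97, 1.2, -1.5] -28 0.123 0.051 [0.248, -0.114, 0.128] [0.536, -0.262, 0.202] -27 13
```

```bash
cat > path.py <<'E'
from h import *
def build(q0,wf,lf,N,frac=.5,zhi=None):
    L0=lip(*fk(q0)[:2])[0]; Q=[np.array(q0)]; 
    for i in range(1,N+1):
        s=i/N; a=min(1,s/frac); b=np.clip((s-frac*.6)/(1-frac*.6),0,1)
        tgt=np.r_[L0[:2]+(lf[:2]-L0[:2])*a, L0[2]+(lf[2]-L0[2])*b]
        if zhi: tgt[2]=max(tgt[2],0)
        q,err=solve(np.array(q0[3:])+(np.array(wf)-q0[3:])*s,tgt,Q[-1][:3]); Q.append(q)
        if err>2e-3: print("err",i,err)
    return Q
def rows(Q,start=None):
    T=[];W=[]
    for a,b in zip(Q[:-1],Q[1:]):
        pa,Ra,_=fk(a);pb,Rb,_=fk(b); T.append((Ra.inv().apply(pb-pa)/.04).round(2).tolist()); W.append(((Ra.inv()*Rb).as_rotvec()/.1).round(2).tolist())
    return T,W
def rep(Q):
    for i,q in enumerate(Q):
        p,R,wc=fk(q);L,m,g=lip(p,R);B=box(p,R); foot=g-.05*m
        print(i,q.round(2).tolist(),"el",round(np.degrees(np.arcsin(m[2]))),"lip",L.round(2).tolist(),"foot",foot.round(2).tolist(),"box",B.min(0).round(2).tolist(),B.max(0).round(2).tolist())
E
python3 - <<'E'
from path import *
q0=robot.get_obs()["joint_positions"]
print(lip(*fk(q0)[:2]))
Q=build(q0,[2.1,1.45,-1.0],np.array([*BOWL,.165]),28)
rep(Q[::2]); T,W=rows(Q); print(np.abs(T).max(1),np.abs(W).max(1)); 
dq=np.abs(np.diff(Q,axis=0)).max(0);print(dq*10)
E
```

```text
(array([ 0.49877511, -0.01451105,  0.29927316]), array([ 0.12489791, -0.02220846,  0.99192101]), array([ 0.46890971, -0.0092006 ,  0.27492451]))
0 [-0.18, -0.2, 1.55, 0.05, 1.66, -1.57] el 83 lip [0.5, -0.01, 0.3] foot [0.46, -0.01, 0.23] box [0.39, -0.11, 0.34] [0.51, 0.08, 0.46]
1 [-0.29, -0.18, 1.54, 0.19, 1.64, -1.53] el 79 lip [0.5, -0.05, 0.3] foot [0.49, -0.01, 0.23] box [0.4, -0.14, 0.33] [0.54, 0.06, 0.47]
2 [-0.43, -0.16, 1.54, 0.34, 1.63, -1.49] el 71 lip [0.51, -0.08, 0.3] foot [0.51, -0.03, 0.23] box [0.39, -0.19, 0.32] [0.56, 0.02, 0.48]
3 [-0.57, -0.14, 1.55, 0.49, 1.61, -1.45] el 62 lip [0.51, -0.12, 0.3] foot [0.52, -0.06, 0.24] box [0.38, -0.23, 0.31] [0.57, -0.02, 0.49]
4 [-0.71, -0.12, 1.57, 0.63, 1.6, -1.41] el 53 lip [0.51, -0.15, 0.3] foot [0.54, -0.09, 0.25] box [0.37, -0.27, 0.3] [0.57, -0.07, 0.49]
5 [-0.83, -0.08, 1.6, 0.78, 1.58, -1.36] el 44 lip [0.52, -0.19, 0.29] foot [0.55, -0.12, 0.25] box [0.36, -0.3, 0.28] [0.57, -0.13, 0.48]
6 [-0.93, -0.03, 1.64, 0.93, 1.57, -1.32] el 34 lip [0.52, -0.22, 0.27] foot [0.57, -0.16, 0.25] box [0.36, -0.32, 0.25] [0.5
[... 787 characters left out ...]
t [0.59, -0.23, 0.24] box [0.34, -0.38, 0.14] [0.49, -0.18, 0.28]
13 [-1.1, 0.21, 2.19, 1.95, 1.46, -1.04] el -24 lip [0.53, -0.26, 0.18] foot [0.58, -0.24, 0.24] box [0.35, -0.37, 0.13] [0.48, -0.17, 0.25]
14 [-1.06, 0.24, 2.25, 2.1, 1.45, -1.0] el -27 lip [0.53, -0.26, 0.16] foot [0.58, -0.25, 0.22] box [0.35, -0.35, 0.13] [0.47, -0.17, 0.22]
[0.29 0.45 0.53 0.55 0.55 0.53 0.51 0.48 0.51 0.53 0.5  0.47 0.46 0.47
 0.4  0.4  0.4  0.4  0.39 0.38 0.36 0.35 0.33 0.31 0.29 0.27 0.24 0.22] [0.66 0.78 0.85 0.87 0.87 0.86 0.85 0.83 0.87 0.9  0.89 0.88 0.87 0.87
 0.81 0.82 0.84 0.85 0.86 0.86 0.86 0.85 0.83 0.82 0.79 0.77 0.74 0.71]
[0.7223451  0.32741384 0.46193851 0.73286127 0.07413509 0.2025942 ]
```

```bash
python3 - <<'E'
from path import *
q0=robot.get_obs()["joint_positions"]
Q=build(q0,[2.1,1.45,-1.0],np.array([*BOWL,.165]),28); np.save("Q.npy",Q)
T,W=rows(Q[:14]); print(T[:7],W[:7]);print(T[7:],W[7:])
E
```

```text
[[-0.2, -0.29, 0.03], [-0.28, -0.45, -0.01], [-0.26, -0.53, -0.05], [-0.25, -0.55, -0.09], [-0.26, -0.55, -0.11], [-0.27, -0.53, -0.14], [-0.29, -0.51, -0.16]] [[-0.66, -0.06, 0.65], [-0.65, -0.08, 0.78], [-0.64, -0.12, 0.85], [-0.65, -0.14, 0.87], [-0.66, -0.15, 0.87], [-0.67, -0.16, 0.86], [-0.68, -0.16, 0.85]]
[[-0.31, -0.48, -0.17], [-0.35, -0.51, -0.11], [-0.39, -0.53, -0.07], [-0.41, -0.5, -0.09], [-0.44, -0.47, -0.11], [-0.46, -0.43, -0.12]] [[-0.7, -0.15, 0.83], [-0.71, -0.08, 0.87], [-0.72, -0.03, 0.9], [-0.74, -0.02, 0.89], [-0.76, -0.0, 0.88], [-0.78, 0.02, 0.87]]
```

Call:
play_rows(translation=[[-0.2, -0.29, 0.03], [-0.28, -0.45, -0.01], [-0.26, -0.53, -0.05], [-0.25, -0.55, -0.09], [-0.26, -0.55, -0.11], [-0.27, -0.53, -0.14], [-0.29, -0.51, -0.16]], twist=[[-0.66, -0.06, 0.65], [-0.65, -0.08, 0.78], [-0.64, -0.12, 0.85], [-0.65, -0.14, 0.87], [-0.66, -0.15, 0.87], [-0.67, -0.16, 0.86], [-0.68, -0.16, 0.85]], gripper=[-1, -1, -1, -1, -1, -1, -1])

```text
time: 5.7
tool_pos: [0.4538, -0.1684, 0.4411]
ee_rot: [2.57, 0.037, 2.392]
wrist_force: [-0.0, 0.2, -2.2]
width: 0.0664
finger_force: 29.6
```

Call:
play_rows(translation=[[-0.31, -0.48, -0.17], [-0.35, -0.51, -0.11], [-0.39, -0.53, -0.07], [-0.41, -0.5, -0.09], [-0.44, -0.47, -0.11]], twist=[[-0.7, -0.15, 0.83], [-0.71, -0.08, 0.87], [-0.72, -0.03, 0.9], [-0.74, -0.02, 0.89], [-0.76, 0, 0.88]], gripper=[-1, -1, -1, -1, -1])

```text
time: 6.2
tool_pos: [0.4297, -0.281, 0.3888]
ee_rot: [2.233, -0.237, 2.053]
wrist_force: [0.3, -0.2, -2.0]
width: 0.0668
finger_force: 29.6
```

```bash
python3 - <<'E'
from path import *
show(); q0=robot.get_obs()["joint_positions"]; rep([q0])
for c in("scene","side"):
    im=robot.snapshot(c); cv2.imwrite(f"pics/{c}1.png",im[:,:,::-1])
    print([(round(d["score"],2),np.round(d["centre"],3)) for d in robot.spot_point("bowl",c)])
Q=build(q0,[2.1,1.45,-1.0],np.array([*BOWL,.165]),16,.25); rep(Q[::4])
T,W=rows(Q); print(T[:8],W[:8]);print(T[8:],W[8:])
E
```

```text
t 6.2 q [-0.933, -0.023, 1.637, 0.93, 1.565, -1.324] p [0.43, -0.281, 0.389] rpy [2.233, -0.237, 2.053] F [0.319, -0.159, -1.99] w 0.0668 ff 29.574599501065677
0 [-0.93, -0.02, 1.64, 0.93, 1.57, -1.32] el 33 lip [0.52, -0.22, 0.27] foot [0.57, -0.16, 0.25] box [0.36, -0.32, 0.25] [0.57, -0.19, 0.46]
[(0.97, array([ 0.526, -0.256, -0.003]))]
[(0.56, array([ 0.527, -0.257, -0.002]))]
0 [-0.93, -0.02, 1.64, 0.93, 1.57, -1.32] el 33 lip [0.52, -0.22, 0.27] foot [0.57, -0.16, 0.25] box [0.36, -0.32, 0.25] [0.57, -0.19, 0.46]
1 [-1.07, 0.04, 1.76, 1.22, 1.54, -1.24] el 14 lip [0.53, -0.26, 0.26] foot [0.58, -0.2, 0.27] box [0.35, -0.38, 0.22] [0.54, -0.21, 0.43]
2 [-1.12, 0.1, 1.94, 1.52, 1.51, -1.16] el -5 lip [0.53, -0.26, 0.23] foot [0.59, -0.21, 0.26] box [0.34, -0.4, 0.18] [0.51, -0.19, 0.36]
3 [-1.12, 0.17, 2.12, 1.81, 1.48, -1.08] el -20 lip [0.53, -0.26, 0.2] foot [0.59, -0.23, 0.25] box [0.34, -0.38, 0.15] [0.49, -0.18, 0.29]
4 [-1.06, 0.24, 2.25, 2.1, 1.45, -1.0] el -27 lip [0.53, -0.26, 0.16] foot [0.58, -0.25, 0.22] box [0.35, -0.35, 0.13] [0.47, -0.17, 0.22]
[[-0.2, -0.29, -0.13], [-0.21, -0.28, -0.13], [-0.27, -0.35, -0.08], [-0.32, -0.39, -0.06], [-0.18, -0.42, 0.02], [-0.19, -0.42, 0.01], [-0.2, -0.41, -0.0], [-0.21, -0.4, -0.01]] [[-0.77, 0.0, 0.71], [-0.78, 0.02, 0.71], [-0.77, 0.08, 0.8], [-0.77, 0.12, 0.87], [-0.73, 0.19, 0.86], [-0.73, 0.2, 0.87], [-0.72, 0.2, 0.88], [-0.71, 0.2, 0.88]]
[[-0.22, -0.38, -0.02], [-0.23, -0.37, -0.03], [-0.23, -0.35, -0.04], [-0.24, -0.32, -0.04], [-0.24, -0.3, -0.05], [-0.24, -0.27, -0.05], [-0.24, -0.25, -0.05], [-0.24, -0.22, -0.05]] [[-0.69, 0.19, 0.88], [-0.67, 0.19, 0.87], [-0.65, 0.18, 0.86], [-0.62, 0.17, 0.84], [-0.6, 0.16, 0.82], [-0.57, 0.15, 0.79], [-0.54, 0.14, 0.76], [-0.51, 0.13, 0.73]]
```

View pics/side1.png

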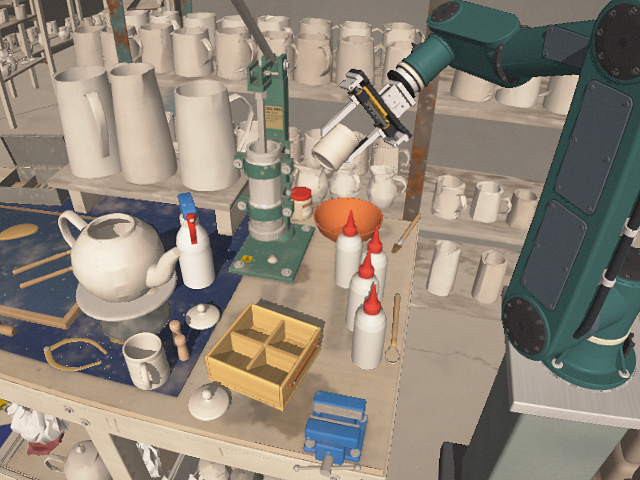

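The cup is held at px (335,148) above and beside the bowl (348,215), which has not moved. I'll descend before tipping further.

```bash
python3 - <<'E'
from path import *
q0=robot.get_obs()["joint_positions"]
Q=build(q0,[1.22,1.54,-1.24],np.array([.526,-.256,.155]),5,1); Q2=build(Q[-1],[2.15,1.47,-1.0],np.array([.526,-.256,.155]),13,1);rep(Q); rep(Q2[::3])
T,W=rows(Q); print(T,W);T,W=rows(Q2); print(T[:3],W[:3]);print(T[3:],W[3:])
E
```

```text
0 [-0.93, -0.02, 1.64, 0.93, 1.57, -1.33] el 34 lip [0.52, -0.22, 0.27] foot [0.57, -0.16, 0.25] box [0.36, -0.32, 0.25] [0.57, -0.19, 0.46]
1 [-0.96, -0.02, 1.66, 0.99, 1.56, -1.31] el 30 lip [0.52, -0.23, 0.27] foot [0.57, -0.16, 0.26] box [0.36, -0.33, 0.25] [0.56, -0.2, 0.46]
2 [-0.99, -0.01, 1.68, 1.04, 1.56, -1.29] el 26 lip [0.52, -0.24, 0.27] foot [0.57, -0.17, 0.26] box [0.35, -0.33, 0.24] [0.56, -0.21, 0.46]
3 [-1.02, 0.0, 1.7, 1.1, 1.55, -1.27] el 22 lip [0.52, -0.24, 0.27] foot [0.58, -0.18, 0.27] box [0.35, -0.35, 0.24] [0.55, -0.21, 0.45]
4 [-1.04, 0.1, 1.75, 1.16, 1.55, -1.26] el 16 lip [0.53, -0.25, 0.21] foot [0.58, -0.19, 0.22] box [0.35, -0.37, 0.18] [0.55, -0.21, 0.39]
5 [-1.07, 0.22, 1.8, 1.22, 1.54, -1.24] el 10 lip [0.53, -0.26, 0.16] foot [0.58, -0.19, 0.17] box [0.35, -0.4, 0.12] [0.55, -0.21, 0.32]
0 [-1.07, 0.22, 1.8, 1.22, 1.54, -1.24] el 10 lip [0.53, -0.26, 0.16] foot [0.58, -0.19, 0.17] box [0.35, -0.4, 0.12] [0.55, -0.21, 0.32]
1 [-1.12, 0.24, 1.92, 1.43, 1.52, -1.18] el -3 lip [0.53, -0.26, 0.15] foot [0.59, -0.21, 0.19] box [0.34, -0.4, 0.11] [0.53, 
[... 522 characters left out ...]
, [-1.12, -1.23, 0.43]] [[-0.62, 0.01, 0.58], [-0.62, 0.02, 0.58], [-0.62, 0.04, 0.58], [-0.47, 0.54, 1.72], [-0.49, 0.51, 1.76]]
[[-0.08, -0.28, -0.04], [-0.08, -0.27, -0.04], [-0.08, -0.27, -0.04]] [[-0.76, 0.2, 0.69], [-0.75, 0.2, 0.69], [-0.73, 0.21, 0.69]]
[[-0.08, -0.27, -0.04], [-0.08, -0.26, -0.03], [-0.08, -0.25, -0.03], [-0.08, -0.25, -0.03], [-0.08, -0.24, -0.03], [-0.08, -0.23, -0.02], [-0.07, -0.22, -0.02], [-0.07, -0.21, -0.02], [-0.07, -0.2, -0.01], [-0.07, -0.19, -0.01]] [[-0.71, 0.21, 0.69], [-0.69, 0.22, 0.68], [-0.67, 0.22, 0.67], [-0.64, 0.22, 0.65], [-0.61, 0.21, 0.64], [-0.58, 0.21, 0.62], [-0.55, 0.21, 0.59], [-0.52, 0.21, 0.57], [-0.49, 0.2, 0.55], [-0.46, 0.2, 0.53]]
```

Call:
play_rows(translation=[[-0.17, -0.23, -0.1], [-0.17, -0.22, -0.11], [-0.18, -0.21, -0.11], [-0.46, -0.67, 0.27], [-0.46, -0.67, 0.27], [-0.56, -0.62, 0.21], [-0.56, -0.62, 0.21]], twist=[[-0.62, 0.01, 0.58], [-0.62, 0.02, 0.58], [-0.62, 0.04, 0.58], [-0.24, 0.27, 0.86], [-0.24, 0.27, 0.86], [-0.25, 0.26, 0.88], [-0.25, 0.26, 0.88]], gripper=[-1, -1, -1, -1, -1, -1, -1])

```text
time: 7.1
tool_pos: [0.4083, -0.3262, 0.2352]
ee_rot: [2.019, -0.738, 1.886]
wrist_force: [0.3, -1.7, -2.3]
width: 0.0668
finger_force: 29.6
```

Call:
play_rows(translation=[[-0.08, -0.28, -0.04], [-0.08, -0.27, -0.04], [-0.08, -0.27, -0.04], [-0.08, -0.27, -0.04], [-0.08, -0.26, -0.03], [-0.08, -0.25, -0.03], [-0.08, -0.25, -0.03], [-0.08, -0.24, -0.03]], twist=[[-0.76, 0.2, 0.69], [-0.75, 0.2, 0.69], [-0.73, 0.21, 0.69], [-0.71, 0.21, 0.69], [-0.69, 0.22, 0.68], [-0.67, 0.22, 0.67], [-0.64, 0.22, 0.65], [-0.61, 0.21, 0.64]], gripper=[-1, -1, -1, -1, -1, -1, -1, -1])

```text
time: 7.9
tool_pos: [0.3668, -0.286, 0.172]
ee_rot: [1.198, -1.28, 2.167]
wrist_force: [0.9, 0.5, -2.7]
width: 0.0666
finger_force: 29.6
```

Call:
play_rows(translation=[[-0.08, -0.23, -0.02], [-0.07, -0.22, -0.02], [-0.07, -0.21, -0.02], [-0.07, -0.2, -0.01], [-0.07, -0.19, -0.01], [0, 0, 0], [0, 0, 0], [0, 0, 0]], twist=[[-0.58, 0.21, 0.62], [-0.55, 0.21, 0.59], [-0.52, 0.21, 0.57], [-0.49, 0.2, 0.55], [-0.46, 0.2, 0.53], [0, 0, 0], [0, 0, 0], [0, 0, 0]], gripper=[-1, -1, -1, -1, -1, -1, -1, -1])

```text
time: 8.7
tool_pos: [0.3611, -0.2481, 0.1516]
ee_rot: [-0.228, -1.329, -2.918]
wrist_force: [-0.1, -0.1, -2.5]
width: 0.0667
finger_force: 29.6
```

```bash
python3 - <<'E'
from path import *
show(); q0=robot.get_obs()["joint_positions"]; rep([q0])
ims=[]
for c in("scene","side"):
    im=robot.snapshot(c)[:,:,::-1]
    print([(round(d["score"],2),np.round(d["centre"],3)) for d in robot.spot_point("stone_1_mid",c)])
    ims.append(cv2.resize(im[110:290,230:430],(400,360),interpolation=cv2.INTER_CUBIC))
cv2.imwrite("pics/pour.png",np.hstack(ims))
E
```

```text
t 8.7 q [-1.03, 0.273, 2.266, 2.159, 1.474, -1.008] p [0.361, -0.248, 0.152] rpy [-0.228, -1.329, -2.918] F [-0.056, -0.052, -2.458] w 0.0667 ff 29.584007553221454
0 [-1.03, 0.27, 2.27, 2.16, 1.47, -1.01] el -29 lip [0.53, -0.25, 0.16] foot [0.58, -0.25, 0.22] box [0.35, -0.34, 0.11] [0.47, -0.16, 0.22]
[(0.58, array([ 0.511, -0.246,  0.013]))]
[(0.35, array([ 0.627, -0.139,  0.191]))]
```

View pics/pour.png

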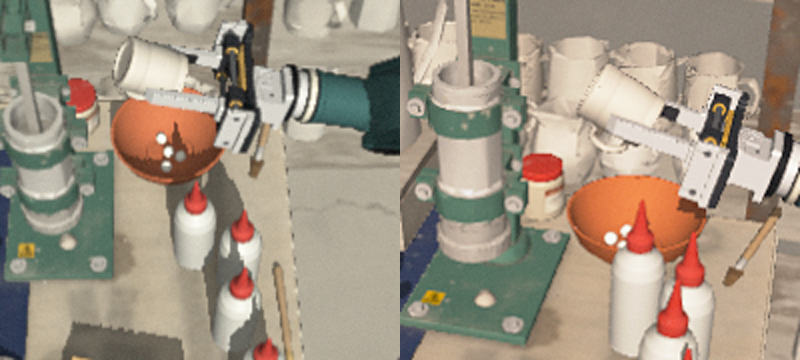

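Stones have landed in the bowl (four white dots around crop px (165,150)). I'll tilt further and shake to be sure the cup is empty.

```bash
python3 - <<'E'
from path import *
q0=robot.get_obs()["joint_positions"]
for w in([2.5,1.6,-1.1],[2.3,1.75,-1.1],[2.3,1.75,-.9]):
    Q=build(q0,w,np.array([.53,-.255,.2]),6,1); rep(Q[-1:])
    T,W=rows(Q); print(np.array(T[1:]).tolist(),W)
E
```

```text
0 [-0.89, 0.33, 2.29, 2.5, 1.6, -1.1] el -41 lip [0.53, -0.25, 0.2] foot [0.57, -0.26, 0.27] box [0.35, -0.33, 0.12] [0.49, -0.14, 0.25]
[[-0.12, -0.09, 0.0], [-0.12, -0.09, 0.0], [0.02, -0.09, 0.06], [0.22, -0.1, 0.14], [0.21, -0.09, 0.16]] [[-0.26, 0.3, 0.19], [-0.25, 0.29, 0.17], [-0.25, 0.28, 0.14], [-0.2, 0.36, 0.01], [-0.13, 0.5, -0.14], [-0.12, 0.51, -0.14]]
0 [-0.98, 0.43, 2.19, 2.3, 1.75, -1.1] el -44 lip [0.53, -0.25, 0.2] foot [0.57, -0.25, 0.27] box [0.35, -0.35, 0.12] [0.48, -0.17, 0.24]
[[-0.15, 0.03, -0.01], [-0.15, 0.03, -0.01], [-0.01, 0.03, 0.05], [0.19, 0.05, 0.15], [0.17, 0.07, 0.18]] [[0.02, 0.35, 0.13], [0.02, 0.36, 0.12], [0.01, 0.36, 0.1], [0.06, 0.44, -0.04], [0.14, 0.57, -0.23], [0.15, 0.58, -0.24]]
0 [-0.98, 0.43, 2.19, 2.3, 1.75, -0.9] el -44 lip [0.53, -0.25, 0.2] foot [0.57, -0.26, 0.27] box [0.35, -0.35, 0.1] [0.49, -0.16, 0.25]
[[-0.15, 0.03, -0.01], [-0.15, 0.04, -0.01], [-0.01, 0.03, 0.05], [0.19, 0.02, 0.15], [0.18, 0.03, 0.18]] [[0.02, 0.35, 0.46], [0.03, 0.36, 0.45], [0.04, 0.36, 0.43], [0.11, 0.43, 0.29], [0.23, 0.54, 0.1], [0.26, 0.54, 0.09]]
```

Using option 2, then small shakes along the tool axis.

Call:
play_rows(translation=[[-0.15, 0.03, -0.01], [-0.15, 0.03, -0.01], [-0.15, 0.03, -0.01], [-0.01, 0.03, 0.05], [0.19, 0.05, 0.15], [0.17, 0.07, 0.18], [0, 0, 0], [0, 0, 0]], twist=[[0.02, 0.35, 0.13], [0.02, 0.36, 0.12], [0.01, 0.36, 0.1], [0.06, 0.44, -0.04], [0.14, 0.57, -0.23], [0.15, 0.58, -0.24], [0, 0, 0], [0, 0, 0]], gripper=[-1, -1, -1, -1, -1, -1, -1, -1])

```text
time: 9.7
tool_pos: [0.3726, -0.2572, 0.1509]
ee_rot: [-0.061, -1.069, -3.063]
wrist_force: [1.2, 0.4, -1.7]
width: 0.0672
finger_force: 29.6
```

Call:
play_rows(translation=[[0, 0, 0.3], [0, 0, -0.3], [0, 0, 0.3], [0, 0, -0.3], [0, 0, 0], [0, 0, 0]], twist=[[0, 0, 0], [0, 0, 0], [0, 0, 0], [0, 0, 0], [0, 0, 0], [0, 0, 0]], gripper=[-1, -1, -1, -1, -1, -1])

```text
time: 10.3
tool_pos: [0.3723, -0.257, 0.1508]
ee_rot: [-0.062, -1.068, -3.062]
wrist_force: [-0.3, -0.3, -0.9]
width: 0.0665
finger_force: 29.6
```

```bash
python3 - <<'E'
from path import *
show(); q0=robot.get_obs()["joint_positions"]; rep([q0])
for c in("scene",):
    im=robot.snapshot(c)[:,:,::-1]
    print([(round(d["score"],2),np.round(d["centre"],3)) for d in robot.spot_point("stone_1_mid",c)])
    cv2.imwrite("pics/pour2.png",cv2.resize(im[145:205,280:350],(490,420),interpolation=cv2.INTER_CUBIC))
# return: upright over bowl side, reverse
Q=build(q0,[.93,1.57,-1.32],np.array([.51,-.24,.28]),18,1); rep(Q[::3])
T,W=rows(Q); print(np.abs(T).max(),np.abs(W).max()); print(T[:8],W[:8]);print(T[8:],W[8:])
E
```

```text
t 10.3 q [-0.984, 0.426, 2.193, 2.299, 1.749, -1.098] p [0.372, -0.257, 0.151] rpy [-0.062, -1.068, -3.062] F [-0.274, -0.313, -0.916] w 0.0665 ff 29.589641500679136
0 [-0.98, 0.43, 2.19, 2.3, 1.75, -1.1] el -44 lip [0.53, -0.26, 0.2] foot [0.57, -0.25, 0.27] box [0.35, -0.35, 0.12] [0.48, -0.17, 0.24]
[(0.41, array([ 0.55 , -0.241,  0.016]))]
0 [-0.98, 0.43, 2.19, 2.3, 1.75, -1.1] el -44 lip [0.53, -0.26, 0.2] foot [0.57, -0.25, 0.27] box [0.35, -0.35, 0.12] [0.48, -0.17, 0.24]
1 [-1.07, 0.38, 2.14, 2.07, 1.72, -1.14] el -38 lip [0.53, -0.25, 0.2] foot [0.57, -0.24, 0.27] box [0.34, -0.37, 0.12] [0.49, -0.17, 0.25]
2 [-1.12, 0.33, 2.06, 1.84, 1.69, -1.17] el -28 lip [0.52, -0.25, 0.2] foot [0.57, -0.22, 0.26] box [0.34, -0.39, 0.12] [0.49, -0.18, 0.28]
3 [-1.14, 0.26, 1.96, 1.61, 1.66, -1.21] el -16 lip [0.52, -0.25, 0.2] foot [0.57, -0.21, 0.25] box [0.33, -0.4, 0.14] [0.51, -0.19, 0.3]
4 [-1.12, 0.17, 1.85, 1.39, 1.63, -1.25] el -1 lip [0.52, -0.25, 0.21] foot [0.57, -0.19, 0.24] box [0.33, -0.4, 0.16] [0.52, -0.2, 0.35]
5 [-1.06, 0.05, 1.74, 1.16, 1.6, -1.28] el 16 lip [0.51, -0.
[... 280 characters left out ...]
, 0.02], [0.13, 0.21, 0.02], [0.14, 0.22, 0.03], [0.14, 0.22, 0.04], [0.15, 0.23, 0.04], [0.16, 0.24, 0.05]] [[0.47, -0.27, -0.37], [0.5, -0.28, -0.4], [0.54, -0.29, -0.43], [0.57, -0.3, -0.47], [0.6, -0.31, -0.5], [0.64, -0.32, -0.53], [0.67, -0.33, -0.56], [0.7, -0.34, -0.58]]
[[0.16, 0.24, 0.05], [0.17, 0.25, 0.06], [0.22, 0.28, 0.06], [0.41, 0.43, 0.05], [0.4, 0.44, 0.03], [0.38, 0.45, 0.01], [0.36, 0.46, -0.01], [0.34, 0.46, -0.03], [0.31, 0.46, -0.06], [0.29, 0.45, -0.08]] [[0.72, -0.35, -0.6], [0.75, -0.35, -0.61], [0.77, -0.36, -0.68], [0.78, -0.39, -0.89], [0.78, -0.4, -0.88], [0.77, -0.4, -0.87], [0.76, -0.4, -0.85], [0.75, -0.39, -0.83], [0.73, -0.39, -0.81], [0.71, -0.38, -0.79]]
```

View pics/pour2.png

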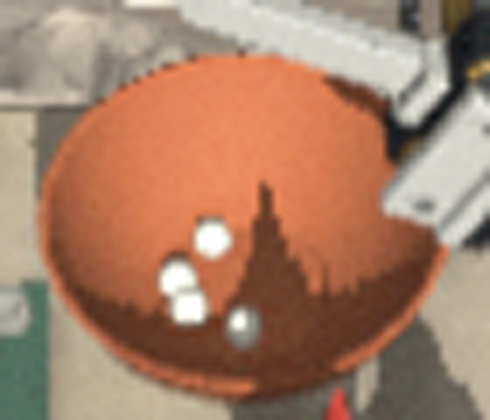

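Four stones lie in the bowl near crop px (180,280), and none are visible elsewhere. Now turning the cup back upright.

Call:
play_rows(translation=[[0.12, 0.18, 0.01], [0.12, 0.19, 0.01], [0.13, 0.2, 0.02], [0.13, 0.21, 0.02], [0.14, 0.22, 0.03], [0.14, 0.22, 0.04], [0.15, 0.23, 0.04], [0.16, 0.24, 0.05]], twist=[[0.47, -0.27, -0.37], [0.5, -0.28, -0.4], [0.54, -0.29, -0.43], [0.57, -0.3, -0.47], [0.6, -0.31, -0.5], [0.64, -0.32, -0.53], [0.67, -0.33, -0.56], [0.7, -0.34, -0.58]], gripper=[-1, -1, -1, -1, -1, -1, -1, -1])

```text
time: 11.2
tool_pos: [0.3722, -0.3138, 0.2063]
ee_rot: [1.264, -1.051, 2.271]
wrist_force: [1.1, -1.0, -1.1]
width: 0.0669
finger_force: 29.6
```

Call:
play_rows(translation=[[0.16, 0.24, 0.05], [0.17, 0.25, 0.06], [0.22, 0.28, 0.06], [0.41, 0.43, 0.05], [0.4, 0.44, 0.03], [0.38, 0.45, 0.01], [0.36, 0.46, -0.01], [0.34, 0.46, -0.03]], twist=[[0.72, -0.35, -0.6], [0.75, -0.35, -0.61], [0.77, -0.36, -0.68], [0.78, -0.39, -0.89], [0.78, -0.4, -0.88], [0.77, -0.4, -0.87], [0.76, -0.4, -0.85], [0.75, -0.39, -0.83]], gripper=[-1, -1, -1, -1, -1, -1, -1, -1])

```text
time: 12.0
tool_pos: [0.4054, -0.309, 0.3559]
ee_rot: [2.101, -0.402, 1.986]
wrist_force: [-0.4, -0.5, -1.9]
width: 0.0668
finger_force: 29.6
```

```bash
python3 - <<'E'
from path import *
show(); q0=robot.get_obs()["joint_positions"]
p,R,_=fk(q0)
# finish upright and high near the pick spot: reuse old pose q
qe=np.array([-.176,-.204,1.554,.048,1.658,-1.567])
Le=lip(*fk(qe)[:2])[0]
Q=build(q0,[.048,1.6,-1.567],np.array([.50,-.03,.31]),14,1); rep(Q[::2])
T,W=rows(Q); print(np.abs(T).max(),np.abs(W).max()); print(T[:8],W[:8]);print(T[8:],W[8:])
E
```

```text
t 12.0 q [-1.033, 0.018, 1.705, 1.077, 1.59, -1.295] p [0.405, -0.309, 0.356] rpy [2.101, -0.402, 1.986] F [-0.448, -0.458, -1.898] w 0.0668 ff 29.57522620456075
0 [-1.03, 0.02, 1.7, 1.08, 1.59, -1.29] el 23 lip [0.51, -0.24, 0.26] foot [0.56, -0.18, 0.25] box [0.34, -0.35, 0.22] [0.55, -0.21, 0.44]
1 [-0.94, -0.03, 1.67, 0.93, 1.59, -1.33] el 33 lip [0.51, -0.21, 0.26] foot [0.55, -0.14, 0.24] box [0.35, -0.31, 0.24] [0.56, -0.18, 0.45]
2 [-0.84, -0.06, 1.65, 0.78, 1.59, -1.37] el 42 lip [0.51, -0.18, 0.26] foot [0.54, -0.11, 0.23] box [0.36, -0.29, 0.25] [0.56, -0.13, 0.45]
3 [-0.72, -0.09, 1.62, 0.64, 1.59, -1.41] el 52 lip [0.51, -0.15, 0.26] foot [0.53, -0.08, 0.21] box [0.37, -0.27, 0.26] [0.57, -0.08, 0.45]
4 [-0.59, -0.11, 1.6, 0.49, 1.6, -1.45] el 61 lip [0.51, -0.12, 0.26] foot [0.51, -0.06, 0.2] box [0.38, -0.23, 0.27] [0.56, -0.03, 0.45]
5 [-0.45, -0.15, 1.58, 0.34, 1.6, -1.49] el 70 lip [0.5, -0.09, 0.27] foot [0.5, -0.04, 0.21] box [0.39, -0.19, 0.3] [0.55, 0.02, 0.46]
6 [-0.31, -0.19, 1.57, 0.19, 1.6, -1.53] el 80 lip [0.5, -0.06, 0.29] foot [0.49, -0.02, 0.22] box [0.39, -0.15, 0.32] [0.54, 0.05, 0.47]
7 [-0.2, -0.25, 1.58, 0.05, 1.6, -1.57] el 87 lip [0.5, -0.03, 0.31] foot [0.47, -0.02, 0.23] box [0.38, -0.12, 0.35] [0.51, 0.07, 0.47]
0.58 0.93
[[0.37, 0.23, 0.25], [0.37, 0.27, 0.25], [0.37, 0.3, 0.24], [0.36, 0.34, 0.24], [0.35, 0.37, 0.23], [0.34, 0.4, 0.22], [0.32, 0.42, 0.21], [0.31, 0.45, 0.19]] [[0.82, -0.03, -0.73], [0.81, -0.01, -0.75], [0.8, 0.01, -0.76], [0.79, 0.03, -0.78], [0.77, 0.05, -0.79], [0.75, 0.06, -0.81], [0.74, 0.07, -0.82], [0.72, 0.08, -0.84]]
[[0.32, 0.53, 0.05], [0.32, 0.58, -0.05], [0.3, 0.57, -0.08], [0.28, 0.55, -0.12], [0.31, 0.49, -0.17], [0.35, 0.14, -0.25]] [[0.69, -0.02, -0.9], [0.66, -0.08, -0.93], [0.64, -0.09, -0.93], [0.62, -0.11, -0.91], [0.61, -0.14, -0.86], [0.66, -0.21, -0.55]]
```

```bash
python3 - <<'E'
from path import *
q0=robot.get_obs()["joint_positions"]
Q=[q0]
L0=lip(*fk(q0)[:2])[0]; Le=np.array([.57,-.03,.32]); we=np.array([.048,1.55,-1.567]); N=16
for i in range(1,N+1):
    s=i/N; a=max(0,(i-3)/(N-3)); tg=np.r_[L0[:2]+(Le-L0)[:2]*a, L0[2]+min(1,i/4)*(Le-L0)[2]]
    q,err=solve(q0[3:]+(we-q0[3:])*s,tg,Q[-1][:3]); Q.append(q)
    if err>1e-3: print(i,err)
rep(Q[::2]);T,W=rows(Q); print(np.abs(T).max(),np.abs(W).max()); print(T[:8],W[:8]);print(T[8:],W[8:])
E
```

```text
0 [-1.03, 0.02, 1.7, 1.08, 1.59, -1.29] el 23 lip [0.51, -0.24, 0.26] foot [0.56, -0.18, 0.25] box [0.34, -0.35, 0.22] [0.55, -0.21, 0.44]
1 [-0.98, -0.04, 1.63, 0.95, 1.59, -1.33] el 33 lip [0.51, -0.24, 0.29] foot [0.56, -0.18, 0.27] box [0.35, -0.34, 0.26] [0.55, -0.21, 0.48]
2 [-0.9, -0.08, 1.56, 0.82, 1.58, -1.36] el 42 lip [0.52, -0.23, 0.32] foot [0.56, -0.16, 0.29] box [0.36, -0.33, 0.31] [0.56, -0.17, 0.51]
3 [-0.78, -0.1, 1.53, 0.69, 1.58, -1.4] el 51 lip [0.53, -0.19, 0.32] foot [0.56, -0.13, 0.28] box [0.38, -0.3, 0.32] [0.58, -0.12, 0.51]
4 [-0.65, -0.1, 1.5, 0.56, 1.57, -1.43] el 59 lip [0.53, -0.16, 0.32] foot [0.56, -0.1, 0.27] box [0.4, -0.27, 0.32] [0.59, -0.07, 0.51]
5 [-0.52, -0.1, 1.47, 0.43, 1.57, -1.46] el 67 lip [0.54, -0.13, 0.32] foot [0.56, -0.08, 0.26] box [0.42, -0.23, 0.33] [0.6, -0.03, 0.51]
6 [-0.39, -0.09, 1.45, 0.31, 1.56, -1.5] el 74 lip [0.55, -0.1, 0.32] foot [0.56, -0.05, 0.25] box [0.44, -0.19, 0.34] [0.6, 0.02, 0.5]
7 [-0.26, -0.08, 1.42, 0.18, 1.56, -1.53] el 82 lip [0.56, -0.06, 0.32] foot [0.56, -0.03, 0.25] box [0.46, -0.15, 0.35] [0.6, 0.05, 0.49]
8 [-0.17, -0.12, 1.46, 0.05, 1.55, -1.57] el 89 lip [0.57, -0.03, 0.32] foot [0.54, -0.02, 0.24] box [0.45, -0.12, 0.35] [0.57, 0.07, 0.48]
0.65 0.96
[[0.3, 0.52, -0.11], [0.26, 0.51, -0.14], [0.23, 0.51, -0.16], [0.43, 0.65, 0.06], [0.29, 0.41, 0.28], [0.27, 0.44, 0.27], [0.25, 0.46, 0.26], [0.23, 0.48, 0.24]] [[0.62, -0.32, -0.86], [0.61, -0.32, -0.83], [0.59, -0.31, -0.81], [0.61, -0.1, -0.96], [0.62, 0.1, -0.74], [0.6, 0.1, -0.75], [0.58, 0.11, -0.77], [0.56, 0.11, -0.78]]
[[0.21, 0.51, 0.22], [0.18, 0.52, 0.21], [0.16, 0.54, 0.19], [0.13, 0.55, 0.17], [0.11, 0.56, 0.15], [0.1, 0.57, 0.13], [0.11, 0.56, 0.09], [0.48, 0.06, -0.09]] [[0.54, 0.1, -0.79], [0.53, 0.1, -0.79], [0.52, 0.09, -0.8], [0.51, 0.08, -0.8], [0.5, 0.07, -0.81], [0.49, 0.05, -0.81], [0.49, 0.04, -0.8], [0.58, -0.04, -0.42]]
```

```bash
python3 - <<'E'
from path import *
q0=robot.get_obs()["joint_positions"]
Q=[q0]
L0=lip(*fk(q0)[:2])[0]; Le=np.array([.51,-.03,.32]); we=np.array([.048,1.55,-1.567]); N=16
for i in range(1,N+1):
    s=i/N; a=max(0,(i-3)/(N-3)); tg=np.r_[L0[:2]+(Le-L0)[:2]*a, L0[2]+min(1,i/4)*(Le-L0)[2]]
    q,err=solve(q0[3:]+(we-q0[3:])*s,tg,Q[-1][:3]); Q.append(q)
    p,R,_=fk(q);hd=R.apply(RG.inv().apply([.064,-.004,0])); L,m,g=lip(p,R); print((g+hd).round(3),(g+hd+.02*m).round(2)[2],end=" ")
rep(Q[8::4]);T,W=rows(Q); print(np.abs(T).max(),np.abs(W).max()); print(T[:8],W[:8]);print(T[8:],W[8:])
E
```

```text
[ 0.574 -0.257  0.262] 0.27 [ 0.576 -0.257  0.278] 0.29 [ 0.578 -0.256  0.294] 0.31 [ 0.58  -0.238  0.311] 0.32 [ 0.581 -0.219  0.31 ] 0.32 [ 0.581 -0.2    0.309] 0.32 [ 0.582 -0.181  0.307] 0.32 [ 0.582 -0.161  0.306] 0.32 [ 0.582 -0.142  0.305] 0.32 [ 0.582 -0.122  0.303] 0.32 [ 0.582 -0.103  0.302] 0.32 [ 0.581 -0.083  0.3  ] 0.32 [ 0.58  -0.063  0.298] 0.32 [ 0.579 -0.044  0.296] 0.32 [ 0.578 -0.024  0.294] 0.31 [ 0.569 -0.006  0.292] 0.31 0 [-0.68, -0.16, 1.55, 0.56, 1.57, -1.43] el 59 lip [0.51, -0.16, 0.32] foot [0.54, -0.1, 0.27] box [0.37, -0.27, 0.32] [0.57, -0.07, 0.51]
1 [-0.42, -0.19, 1.53, 0.31, 1.56, -1.5] el 75 lip [0.51, -0.1, 0.32] foot [0.52, -0.05, 0.25] box [0.39, -0.19, 0.34] [0.56, 0.02, 0.5]
2 [-0.15, -0.21, 1.54, 0.05, 1.55, -1.57] el 90 lip [0.51, -0.03, 0.32] foot [0.51, -0.0, 0.24] box [0.41, -0.1, 0.35] [0.53, 0.09, 0.48]
0.58 0.92
[[0.3, 0.52, -0.11], [0.26, 0.51, -0.14], [0.23, 0.51, -0.16], [0.5, 0.58, -0.01], [0.37, 0.33, 0.21], [0.36, 0.36, 0.2], [0.34, 0.39, 0.19], [0.32, 0.41, 0.18]] [[0.62, -0.32, -0.86], [0.61, -0.32, -0.83], [0.59, -0.31, -0.81], [0.6, -0.16, -0.92], [0.61, 0.05, -0.7], [0.6, 0.06, -0.72], [0.58, 0.07, -0.74], [0.56, 0.07, -0.75]]
[[0.3, 0.44, 0.17], [0.28, 0.46, 0.16], [0.26, 0.48, 0.14], [0.24, 0.5, 0.13], [0.21, 0.52, 0.11], [0.19, 0.53, 0.09], [0.17, 0.54, 0.07], [0.3, 0.51, 0.01]] [[0.54, 0.08, -0.77], [0.53, 0.08, -0.79], [0.51, 0.08, -0.8], [0.5, 0.07, -0.82], [0.49, 0.06, -0.83], [0.48, 0.05, -0.84], [0.47, 0.04, -0.85], [0.47, 0.0, -0.83]]
```

Call:
play_rows(translation=[[0.3, 0.52, -0.11], [0.26, 0.51, -0.14], [0.23, 0.51, -0.16], [0.5, 0.58, -0.01], [0.37, 0.33, 0.21], [0.36, 0.36, 0.2], [0.34, 0.39, 0.19], [0.32, 0.41, 0.18]], twist=[[0.62, -0.32, -0.86], [0.61, -0.32, -0.83], [0.59, -0.31, -0.81], [0.6, -0.16, -0.92], [0.61, 0.05, -0.7], [0.6, 0.06, -0.72], [0.58, 0.07, -0.74], [0.56, 0.07, -0.75]], gripper=[-1, -1, -1, -1, -1, -1, -1, -1])

```text
time: 12.8
tool_pos: [0.445, -0.1847, 0.46]
ee_rot: [2.561, 0.102, 2.343]
wrist_force: [0.6, -0.0, -2.6]
width: 0.0667
finger_force: 29.6
```

Call:
play_rows(translation=[[0.3, 0.44, 0.17], [0.28, 0.46, 0.16], [0.26, 0.48, 0.14], [0.24, 0.5, 0.13], [0.21, 0.52, 0.11], [0.19, 0.53, 0.09], [0.17, 0.54, 0.07], [0.3, 0.51, 0.01]], twist=[[0.54, 0.08, -0.77], [0.53, 0.08, -0.79], [0.51, 0.08, -0.8], [0.5, 0.07, -0.82], [0.49, 0.06, -0.83], [0.48, 0.05, -0.84], [0.47, 0.04, -0.85], [0.47, 0, -0.83]], gripper=[-1, -1, -1, -1, -1, -1, -1, -1])

```text
time: 13.6
tool_pos: [0.458, -0.0053, 0.4662]
ee_rot: [3.091, 0.259, 2.987]
wrist_force: [-0.3, 0.6, -0.9]
width: 0.0668
finger_force: 29.6
```

```bash
python3 - <<'E'
from h import *
show(); log()
r=[3.094,.261,2.961]
plan([.557,-.002,.43],r); plan([.557,-.002,.229],r,start=([.557,-.002,.43],r),n=7)
E
```

```text
t 13.6 q [-0.152, -0.213, 1.543, 0.05, 1.551, -1.57] p [0.458, -0.005, 0.466] rpy [3.091, 0.259, 2.987] F [-0.297, 0.574, -0.93] w 0.0668 ff 29.558985092880903
n 3 T [[-0.71, 0.13, 0.51], [-0.7, 0.14, 0.51], [-0.7, 0.14, 0.51]] W [0.033, -0.01, 0.084]
n 7 T [[0.19, -0.03, 0.69], [0.19, -0.03, 0.69], [0.19, -0.03, 0.69], [0.19, -0.03, 0.69], [0.19, -0.03, 0.69], [0.19, -0.03, 0.69], [0.19, -0.03, 0.69]] W [0.0, 0.0, 0.0]
```

Call:
play_rows(translation=[[-0.71, 0.13, 0.51], [-0.7, 0.14, 0.51], [-0.7, 0.14, 0.51], [0.19, -0.03, 0.69], [0.19, -0.03, 0.69], [0.19, -0.03, 0.69], [0.19, -0.03, 0.69]], twist=[[0.03, -0.01, 0.08], [0.03, -0.01, 0.08], [0.03, -0.01, 0.08], [0, 0, 0], [0, 0, 0], [0, 0, 0], [0, 0, 0]], gripper=[-1, -1, -1, -1, -1, -1, -1])

```text
time: 14.3
tool_pos: [0.5562, -0.0021, 0.3142]
ee_rot: [3.091, 0.261, 2.958]
wrist_force: [-0.1, 0.1, -1.9]
width: 0.0666
finger_force: 29.6
```

Call:
play_rows(translation=[[0.19, -0.03, 0.69], [0.19, -0.03, 0.69], [0.15, -0.02, 0.55], [0.03, 0, 0.12], [0, 0, 0]], twist=[[0, 0, 0], [0, 0, 0], [0, 0, 0], [0, 0, 0], [0, 0, 0]], gripper=[-1, -1, -1, -1, -1])

```text
time: 14.8
tool_pos: [0.5563, -0.0013, 0.2302]
ee_rot: [3.091, 0.261, 2.958]
wrist_force: [0.3, -1.2, -0.2]
width: 0.0667
finger_force: 29.6
```

```bash
python3 - <<'E'
from h import *
show()
E
```

```text
t 14.8 q [-0.113, 0.122, 1.701, 0.037, 1.056, -1.521] p [0.556, -0.001, 0.23] rpy [3.091, 0.261, 2.958] F [0.287, -1.236, -0.232] w 0.0667 ff 29.58020487111753
```

Call:
play_rows(translation=[[0.01, 0, 0.05], [0.01, 0, 0.03], [0, 0, 0]], twist=[[0, 0, 0], [0, 0, 0], [0, 0, 0]], gripper=[-1, -1, -1])

```text
time: 15.1
tool_pos: [0.5571, -0.0013, 0.2287]
ee_rot: [3.091, 0.265, 2.958]
wrist_force: [-0.2, 0.6, -1.1]
width: 0.0666
finger_force: 29.6
```

Call:
play_rows(translation=[[0.01, 0, 0.03], [0, 0, 0], [0, 0, 0], [0, 0, 0], [0, 0, 0], [0, 0, 0]], twist=[[0, 0, 0], [0, 0, 0], [0, 0, 0], [0, 0, 0], [0, 0, 0], [0, 0, 0]], gripper=[-1, -1, 0.8, 0.8, 0.8, 0.8])

```text
time: 15.7
tool_pos: [0.5569, -0.0013, 0.2267]
ee_rot: [3.091, 0.264, 2.958]
wrist_force: [-0.5, -0.1, -0.3]
width: 0.0841
finger_force: 0.0
```

Call:
play_rows(translation=[[-0.19, 0.03, -0.69], [-0.19, 0.03, -0.69], [-0.19, 0.03, -0.69], [-0.19, 0.03, -0.69], [-0.19, 0.03, -0.69], [-0.19, 0.03, -0.69]], twist=[[0, 0, 0], [0, 0, 0], [0, 0, 0], [0, 0, 0], [0, 0, 0], [0, 0, 0]], gripper=[1, 1, 1, 1, 1, 1])

```text
time: 16.3
tool_pos: [0.5572, -0.0025, 0.3997]
ee_rot: [3.091, 0.264, 2.958]
wrist_force: [0.2, -0.0, 0.0]
width: 0.0939
finger_force: 0.0
```

```bash
python3 - <<'E'
from h import *
show()
im=robot.snapshot("wrist")[:,:,::-1]
for n in("cup_mid","stone_1_mid","bottle_1_mid","crate"):
    print(n,[(round(d["score"],2),np.round(d["centre"],3)) for d in robot.spot_point(n,"wrist")])
cv2.imwrite("pics/w2.png",im)
E
```

```text
t 16.3 q [-0.115, 0.016, 1.466, 0.033, 1.393, -1.511] p [0.557, -0.002, 0.4] rpy [3.091, 0.264, 2.958] F [0.246, -0.005, 0.01] w 0.0939 ff 0.0
cup_mid [(0.86, array([0.604, 0.004, 0.039]))]
stone_1_mid [(0.73, array([ 0.552, -0.245,  0.014]))]
bottle_1_mid []
crate [(0.64, array([0.592, 0.171, 0.001]))]
```

View pics/w2.png

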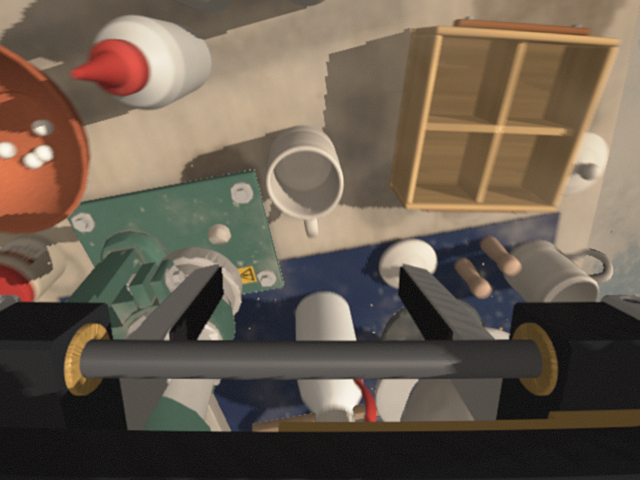

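The cup stands upright and empty at px (305,185), with four stones in the bowl at px (30,150). Next I'll refine the crate pose from this view and plan the first bottle (D).

```bash
python3 - <<'E'
from h import *
m=robot.camera_model("wrist")
C=np.array([atz(m,p,.062)[:2] for p in [(437,28),(619,41),(557,208),(407,208)]]); print(C.round(3),C.mean(0))
for a,b in((0,1),(3,2),(0,3),(1,2)):
    d=C[b]-C[a]; print(round(np.linalg.norm(d),3),np.degrees(np.arctan2(d[1],d[0])).round(1))
print(-cv2.Rodrigues(m["rvec"])[0].T@m["tvec"])
r=[np.pi,0,2.154]
plan([.44,.10,.43],r)
E
```

```text
[[0.505 0.118]
 [0.536 0.264]
 [0.677 0.236]
 [0.649 0.089]] [0.59161645 0.17668423]
0.149 78.1
0.149 79.2
0.147 -11.3
0.144 -11.3
[0.49674973 0.00879988 0.36175355]
n 9 T [[0.34, 0.23, -0.17], [0.36, 0.2, -0.17], [0.38, 0.16, -0.16], [0.4, 0.12, -0.15], [0.41, 0.08, -0.15], [0.42, 0.04, -0.14], [0.42, 0.0, -0.13], [0.43, -0.04, -0.12], [0.42, -0.08, -0.1]] W [0.169, 0.253, 0.896]
```

Call:
play_rows(translation=[[0.34, 0.23, -0.17], [0.36, 0.2, -0.17], [0.38, 0.16, -0.16], [0.4, 0.12, -0.15], [0.41, 0.08, -0.15], [0.42, 0.04, -0.14], [0.42, 0, -0.13], [0.43, -0.04, -0.12]], twist=[[0.17, 0.25, 0.9], [0.17, 0.25, 0.9], [0.17, 0.25, 0.9], [0.17, 0.25, 0.9], [0.17, 0.25, 0.9], [0.17, 0.25, 0.9], [0.17, 0.25, 0.9], [0.17, 0.25, 0.9]], gripper=[0.9, 0.8, 0.7, 0.7, 0.7, 0.7, 0.7, 0.7])

```text
time: 17.35
tool_pos: [0.4517, 0.0891, 0.4251]
ee_rot: [3.128, 0.026, 2.236]
wrist_force: [-0.3, -0.1, 0.3]
width: 0.0801
finger_force: 0.0
```

Call:
play_rows(translation=[[0.42, -0.08, -0.1], [0, 0, 0]], twist=[[0.17, 0.25, 0.9], [0, 0, 0]], gripper=[0.7, 0.7])

```text
time: 17.55
tool_pos: [0.4385, 0.1007, 0.4295]
ee_rot: [3.142, 0.002, 2.152]
wrist_force: [-0.2, -0.8, -0.6]
width: 0.0798
finger_force: 0.0
```

```bash
cat >> h.py <<'E'
def tips(c):
    im=robot.snapshot(c); m=robot.camera_model(c)
    hsv=cv2.cvtColor(im,cv2.COLOR_RGB2HSV)
    mask=(((hsv[...,0]<6)|(hsv[...,0]>173))&(hsv[...,1]>170)&(hsv[...,2]>60)).astype(np.uint8)
    n,l,s,ce=cv2.connectedComponentsWithStats(mask)
    cam=-cv2.Rodrigues(m["rvec"])[0].T@m["tvec"]
    for i in range(1,n):
        if s[i,4]>40: print(" red",c,s[i].tolist(),"as z.15:",atz(m,ce[i],.15).round(3))
    for d in robot.spot_point("bottle_1_mid",c): print(" mid",c,round(d["score"],2),np.round(d["centre"],3))
    return im
E
python3 - <<'E'
from h import *
show(); im=tips("wrist"); cv2.imwrite("pics/w3.png",im[:,:,::-1])
tips("side");tips("scene")
E
```

```text
t 17.55 q [0.1, -0.142, 1.545, -0.002, 1.737, -0.482] p [0.439, 0.101, 0.43] rpy [3.142, 0.002, 2.152] F [-0.182, -0.838, -0.623] w 0.0798 ff 0.0
 red wrist [286, 185, 36, 36, 930] as z.15: [0.417 0.121 0.15 ]
 red wrist [252, 290, 34, 48, 1015] as z.15: [0.441 0.034 0.15 ]
 red wrist [200, 379, 31, 34, 481] as z.15: [ 0.44  -0.057  0.15 ]
 mid wrist 0.6 [0.66  0.286 0.004]
 red side [292, 187, 19, 14, 222] as z.15: [ 0.622 -0.181  0.15 ]
 red side [186, 213, 11, 31, 168] as z.15: [ 0.8   -0.001  0.15 ]
 red side [346, 216, 12, 20, 142] as z.15: [ 0.492 -0.081  0.15 ]
 red side [359, 226, 23, 53, 457] as z.15: [0.44  0.002 0.15 ]
 red side [364, 285, 17, 30, 288] as z.15: [0.419 0.128 0.15 ]
 red scene [265, 150, 12, 16, 122] as z.15: [ 0.641 -0.253  0.15 ]
 red scene [357, 281, 11, 10, 51] as z.15: [0.418 0.122 0.15 ]
 mid scene 0.84 [0.418 0.123 0.096]
```

View pics/w3.png

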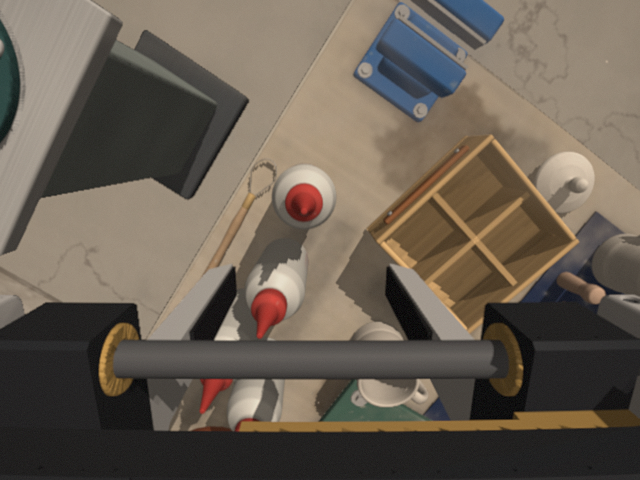

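D is directly under the wrist camera, at px (303,203).

Call:
play_rows(translation=[[0.71, -0.16, 0], [0, 0, 0.8], [0, 0, 0.8], [0, 0, 0.8], [0, 0, 0.8], [0, 0, 0.05], [0, 0, 0], [0, 0, 0]], twist=[[0, 0, 0], [0, 0, 0], [0, 0, 0], [0, 0, 0], [0, 0, 0], [0, 0, 0], [0, 0, 0], [0, 0, 0]], gripper=[0.7, 0.7, 0.7, 0.7, 0.7, 0.7, -1, -1])

```text
time: 18.65
tool_pos: [0.4197, 0.1199, 0.3029]
ee_rot: [3.136, 0.005, 2.15]
wrist_force: [0.5, -0.6, -0.1]
width: 0.0673
finger_force: 0.0
```

Call:
play_rows(translation=[[0, 0, 0], [0, 0, 0], [0, 0, 0]], twist=[[0, 0, 0], [0, 0, 0], [0, 0, 0]], gripper=[-1, -1, -1])

```text
time: 18.95
tool_pos: [0.4194, 0.12, 0.3027]
ee_rot: [3.136, 0.005, 2.15]
wrist_force: [-0.9, -0.1, 6.1]
width: 0.0527
finger_force: 30.0
```

```bash
cat >> h.py <<'E'
CR=np.array([.592,.1765]); a_=np.radians(-11.5); EX=np.array([np.cos(a_),np.sin(a_)]); EY=np.array([-EX[1],EX[0]])
cell=lambda i,j:CR+.036*(i*EX+j*EY)
def go(p,z,z2=None):
    """level rows to xy p at height z, then down to z2"""
    r=[np.pi,0,2.154]; plan([*p,z],r)
E
python3 - <<'E'
from h import *
show(); o=robot.get_obs()
for c in((1,1),(1,-1),(-1,1),(-1,-1)): print(c,cell(*c).round(4))
p=o["tool_pos"]; plan([p[0],p[1],.40],[np.pi,0,2.154],n=3)
plan([*cell(1,1),.40],[np.pi,0,2.154],start=([p[0],p[1],.40],[np.pi,0,2.154]))
E
```

```text
t 18.95 q [0.149, -0.129, 1.786, -0.002, 1.477, -0.43] p [0.419, 0.12, 0.303] rpy [3.136, 0.005, 2.15] F [-0.879, -0.148, 6.148] w 0.0527 ff 30.022710008179274
(1, 1) [0.6345 0.2046]
(1, -1) [0.6201 0.134 ]
(-1, 1) [0.5639 0.219 ]
(-1, -1) [0.5495 0.1484]
n 3 T [[-0.0, 0.0, -0.81], [-0.0, 0.0, -0.81], [-0.0, 0.0, -0.81]] W [0.019, 0.017, -0.013]
n 6 T [[-0.2, 0.94, 0.0], [-0.2, 0.94, 0.0], [-0.2, 0.94, 0.0], [-0.2, 0.94, 0.0], [-0.2, 0.94, 0.0], [-0.2, 0.94, 0.0]] W [0.0, 0.0, 0.0]
```

Call:
play_rows(translation=[[0, 0, -0.81], [0, 0, -0.81], [0, 0, -0.81], [0, 0, 0]], twist=[[0.02, 0.02, 0], [0.02, 0.02, 0], [0.02, 0.02, 0], [0, 0, 0]], gripper=[-1, -1, -1, -1])

```text
time: 19.35
tool_pos: [0.4195, 0.1202, 0.4031]
ee_rot: [3.136, 0.001, 2.15]
wrist_force: [0.3, 0.2, -1.0]
width: 0.0528
finger_force: 30.0
```

```bash
python3 - <<'E'
from h import *
show(); 
a=robot.snapshot("scene")[:,:,::-1][200:400,230:430]; b=robot.snapshot("side")[:,:,::-1][150:400,230:480]
cv2.imwrite("pics/lift.png",np.hstack([cv2.resize(a,(400,400)),cv2.resize(b,(400,400))]))
E
```

```text
t 19.35 q [0.149, -0.171, 1.623, 0.001, 1.685, -0.431] p [0.419, 0.12, 0.403] rpy [3.136, 0.001, 2.15] F [0.268, 0.183, -1.013] w 0.0528 ff 29.974152670534977
```

View pics/lift.png

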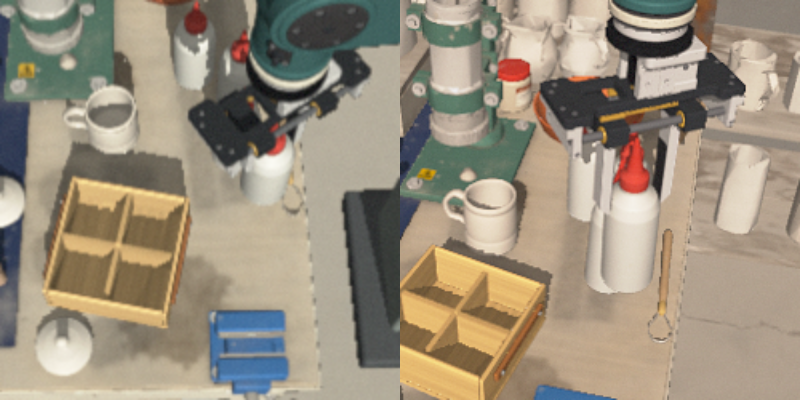

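Bottle D is held upright (right crop px (630,235)) and clear of the table. Moving it over the far-left cell.

Call:
play_rows(translation=[[-0.2, 0.94, 0], [-0.2, 0.94, 0], [-0.2, 0.94, 0], [-0.2, 0.94, 0], [-0.2, 0.94, 0], [-0.2, 0.94, 0], [0, 0, 0]], twist=[[0, 0, 0], [0, 0, 0], [0, 0, 0], [0, 0, 0], [0, 0, 0], [0, 0, 0], [0, 0, 0]], gripper=[-1, -1, -1, -1, -1, -1, -1])

```text
time: 20.15
tool_pos: [0.6372, 0.2045, 0.3892]
ee_rot: [-3.129, -0.006, 2.15]
wrist_force: [-1.0, -0.2, -2.6]
width: 0.0529
finger_force: 30.0
```

```bash
python3 - <<'E'
from h import *
show(); plan([*cell(1,1),.37],[np.pi,0,2.154],n=1)
E
```

```text
t 20.15 q [0.226, 0.364, 1.07, 0.001, 1.721, -0.354] p [0.637, 0.204, 0.389] rpy [-3.129, -0.006, 2.15] F [-0.962, -0.203, -2.561] w 0.0529 ff 29.975218186009442
n 1 T [[0.04, -0.05, 0.48]] W [-0.122, -0.059, -0.035]
```

Call:
play_rows(translation=[[0.04, -0.05, 0.48], [0, 0, 0.6], [0, 0, 0.6], [0, 0, 0.2], [0, 0, 0]], twist=[[-0.12, -0.06, -0.03], [0, 0, 0], [0, 0, 0], [0, 0, 0], [0, 0, 0]], gripper=[-1, -1, -1, -1, -1])

```text
time: 20.65
tool_pos: [0.6311, 0.2035, 0.3193]
ee_rot: [3.137, 0.002, 2.153]
wrist_force: [1.6, 0.4, -2.4]
width: 0.0536
finger_force: 29.9
```

```bash
python3 - <<'E'
from h import *
show(); plan([*cell(1,1),.309],[np.pi,0,2.154],n=1)
E
```

```text
t 20.65 q [0.227, 0.365, 1.207, -0.0, 1.565, -0.356] p [0.631, 0.204, 0.319] rpy [3.137, 0.002, 2.153] F [1.588, 0.436, -2.364] w 0.0536 ff 29.907538445768296
n 1 T [[-0.02, 0.08, 0.26]] W [0.046, 0.02, -0.01]
```

Call:
play_rows(translation=[[-0.02, 0.04, 0.2], [0, 0, 0.06], [0, 0, 0]], twist=[[0.05, 0.02, 0], [0, 0, 0], [0, 0, 0]], gripper=[-1, -1, -1])

```text
time: 20.95
tool_pos: [0.6334, 0.2038, 0.3112]
ee_rot: [3.14, 0.001, 2.153]
wrist_force: [-0.4, -0.1, -1.5]
width: 0.0535
finger_force: 30.0
```

Call:
play_rows(translation=[[0, 0, 0.08], [0, 0, 0], [0, 0, 0], [0, 0, 0], [0, 0, 0], [0, 0, 0], [0, 0, -0.7], [0, 0, -0.9]], twist=[[0, 0, 0], [0, 0, 0], [0, 0, 0], [0, 0, 0], [0, 0, 0], [0, 0, 0], [0, 0, 0], [0, 0, 0]], gripper=[-1, -1, 0.6, 0.6, 0.6, 0.6, 0.6, 0.6])

```text
time: 21.75
tool_pos: [0.6331, 0.2038, 0.3701]
ee_rot: [-3.139, -0.001, 2.153]
wrist_force: [1.4, 0.4, 0.3]
width: 0.0753
finger_force: 0.0
```

Call:
play_rows(translation=[[0, 0, -0.9], [0, 0, -0.5], [0, 0, 0]], twist=[[0, 0, 0], [0, 0, 0], [0, 0, 0]], gripper=[0.6, 0.6, 0.6])

```text
time: 22.05
tool_pos: [0.6331, 0.2038, 0.4337]
ee_rot: [3.129, 0.005, 2.153]
wrist_force: [-0.0, 0.4, 0.1]
width: 0.0752
finger_force: 0.0
```

```bash
python3 - <<'E'
from h import *
show(); tips("wrist"); tips("side"); tips("scene"); plan([.441,.035,.43],[np.pi,0,2.154])
E
```

```text
t 22.05 q [0.226, 0.343, 1.01, -0.0, 1.776, -0.356] p [0.633, 0.204, 0.434] rpy [3.129, 0.005, 2.153] F [-0.019, 0.402, 0.129] w 0.0752 ff 0.0
 red wrist [287, 217, 36, 36, 968] as z.15: [0.627 0.206 0.15 ]
 red wrist [0, 263, 24, 31, 580] as z.15: [0.452 0.048 0.15 ]
 red side [292, 187, 19, 14, 214] as z.15: [ 0.621 -0.181  0.15 ]
 red side [343, 210, 14, 27, 198] as z.15: [ 0.494 -0.082  0.15 ]
 red side [359, 226, 23, 53, 456] as z.15: [0.44  0.002 0.15 ]
 red side [225, 294, 18, 31, 308] as z.15: [0.633 0.204 0.15 ]
 mid side 0.59 [0.632 0.201 0.101]
 red scene [265, 150, 12, 16, 106] as z.15: [ 0.639 -0.252  0.15 ]
 red scene [265, 317, 10, 11, 60] as z.15: [0.629 0.204 0.15 ]
 mid scene 0.93 [0.633 0.205 0.104]
n 7 T [[-0.13, -0.9, -0.01], [-0.13, -0.9, -0.01], [-0.13, -0.9, -0.01], [-0.13, -0.9, -0.01], [-0.13, -0.9, -0.02], [-0.13, -0.9, -0.02], [-0.13, -0.9, -0.02]] W [-0.001, -0.0, -0.001]
```

D is seated in the far-left cell: mid point (0.633,0.204,0.10), so the foot is on the crate floor. Next is C.

Call:
play_rows(translation=[[-0.13, -0.9, -0.01], [-0.13, -0.9, -0.01], [-0.13, -0.9, -0.01], [-0.13, -0.9, -0.01], [-0.13, -0.9, -0.02], [-0.13, -0.9, -0.02], [-0.13, -0.9, -0.02], [0, 0, 0]], twist=[[0.02, 0, 0], [0.02, 0, 0], [0.02, 0, 0], [0.02, 0, 0], [0.02, 0, 0], [0.02, 0, 0], [0, 0, 0], [0, 0, 0]], gripper=[0.65, 0.65, 0.65, 0.65, 0.65, 0.65, 0.65, 0.65])

```text
time: 23.15
tool_pos: [0.4404, 0.0333, 0.4326]
ee_rot: [-3.131, 0.002, 2.15]
wrist_force: [-0.1, -1.1, 1.0]
width: 0.0775
finger_force: 0.0
```

```bash
python3 - <<'E'
from h import *
show(); tips("wrist"); tips("side"); plan([.441,.035,.41],[np.pi,0,2.154],n=1)
E
```

```text
t 23.15 q [-0.051, -0.158, 1.553, -0.007, 1.753, -0.631] p [0.44, 0.033, 0.433] rpy [-3.131, 0.002, 2.15] F [-0.072, -1.127, 0.953] w 0.0775 ff 0.0
 red wrist [633, 182, 7, 21, 63] as z.15: [0.623 0.2   0.15 ]
 red wrist [299, 221, 35, 36, 918] as z.15: [0.441 0.036 0.15 ]
 red wrist [244, 293, 33, 47, 999] as z.15: [ 0.437 -0.041  0.15 ]
 red wrist [275, 380, 31, 40, 563] as z.15: [ 0.498 -0.092  0.15 ]
 mid wrist 0.83 [0.631 0.204 0.096]
 mid wrist 0.73 [ 0.521 -0.257  0.004]
 red side [292, 187, 19, 14, 223] as z.15: [ 0.622 -0.181  0.15 ]
 red side [186, 213, 11, 31, 168] as z.15: [ 0.8   -0.001  0.15 ]
 red side [352, 220, 5, 16, 44] as z.15: [ 0.485 -0.074  0.15 ]
 red side [359, 226, 23, 53, 456] as z.15: [0.44  0.003 0.15 ]
 red side [225, 294, 18, 31, 310] as z.15: [0.633 0.204 0.15 ]
 mid side 0.76 [0.631 0.199 0.098]
n 1 T [[0.03, -0.04, 0.56]] W [-0.09, 0.007, -0.005]
```

Call:
play_rows(translation=[[0.03, -0.02, 0.56], [0, 0, 0.8], [0, 0, 0.8], [0, 0, 0.8], [0, 0, 0.28], [0, 0, 0], [0, 0, 0], [0, 0, 0]], twist=[[-0.09, 0, 0], [0, 0, 0], [0, 0, 0], [0, 0, 0], [0, 0, 0], [0, 0, 0], [0, 0, 0], [0, 0, 0]], gripper=[0.65, 0.65, 0.65, 0.65, 0.65, 0.65, -1, -1])

```text
time: 24.15
tool_pos: [0.4422, 0.0353, 0.3055]
ee_rot: [3.138, 0.004, 2.153]
wrist_force: [-0.4, 0.3, 1.0]
width: 0.0648
finger_force: 0.0
```

Call:
play_rows(translation=[[0, 0, 0], [0, 0, 0], [0, 0, 0], [0, 0, -0.6], [0, 0, -0.85], [0, 0, -0.85], [0, 0, 0]], twist=[[0, 0, 0], [0, 0, 0], [0, 0, 0], [0, 0, 0], [0, 0, 0], [0, 0, 0], [0, 0, 0]], gripper=[-1, -1, -1, -1, -1, -1, -1])

```text
time: 24.85
tool_pos: [0.4419, 0.0353, 0.4006]
ee_rot: [3.133, 0.007, 2.153]
wrist_force: [0.4, 0.1, -1.6]
width: 0.0514
finger_force: 27.8
```

```bash
python3 - <<'E'
from h import *
show(); plan([*cell(1,-1),.40],[np.pi,0,2.154])
E
```

```text
t 24.85 q [-0.048, -0.156, 1.615, -0.001, 1.672, -0.63] p [0.442, 0.035, 0.401] rpy [3.133, 0.007, 2.153] F [0.424, 0.108, -1.597] w 0.0514 ff 27.773549062571874
n 6 T [[-0.06, 0.85, 0.01], [-0.06, 0.85, 0.01], [-0.06, 0.85, 0.01], [-0.07, 0.85, 0.01], [-0.07, 0.85, 0.01], [-0.07, 0.85, 0.0]] W [0.015, 0.012, -0.002]
```

Call:
play_rows(translation=[[-0.06, 0.85, 0], [-0.06, 0.85, 0], [-0.06, 0.85, 0], [-0.07, 0.85, 0], [-0.07, 0.85, 0], [-0.07, 0.85, 0], [0, 0, 0]], twist=[[0.01, 0.01, 0], [0.01, 0.01, 0], [0.01, 0.01, 0], [0.01, 0.01, 0], [0.01, 0.01, 0], [0.01, 0.01, 0], [0, 0, 0]], gripper=[-1, -1, -1, -1, -1, -1, -1])

```text
time: 25.55
tool_pos: [0.6227, 0.1361, 0.39]
ee_rot: [-3.132, -0.008, 2.155]
wrist_force: [-1.0, 0.0, -1.8]
width: 0.0514
finger_force: 27.8
```

```bash
python3 - <<'E'
from h import *
show(); plan([*cell(1,-1),.37],[np.pi,0,2.154],n=1)
E
```

```text
t 25.55 q [0.126, 0.29, 1.163, 0.002, 1.701, -0.458] p [0.623, 0.136, 0.39] rpy [-3.132, -0.008, 2.155] F [-0.993, 0.046, -1.798] w 0.0514 ff 27.785054803280218
n 1 T [[-0.01, -0.08, 0.5]] W [-0.1, -0.076, 0.007]
```

Call:
play_rows(translation=[[-0.01, -0.05, 0.48], [0, 0, 0], [0, 0, 0]], twist=[[-0.06, -0.04, 0], [0, 0, 0], [0, 0, 0]], gripper=[-1, -1, -1])

```text
time: 25.85
tool_pos: [0.618, 0.1327, 0.3745]
ee_rot: [-3.139, -0.002, 2.153]
wrist_force: [0.5, -1.0, -2.2]
width: 0.0512
finger_force: 27.8
```

```bash
python3 - <<'E'
from h import *
show(); plan([*cell(1,-1),.312],[np.pi,0,2.154],n=3)
E
```

```text
t 25.85 q [0.122, 0.279, 1.208, 0.001, 1.658, -0.46] p [0.618, 0.133, 0.375] rpy [-3.139, -0.002, 2.153] F [0.485, -1.005, -2.236] w 0.0512 ff 27.795443336322023
n 3 T [[-0.0, 0.02, 0.52], [-0.0, 0.02, 0.52], [-0.0, 0.02, 0.52]] W [-0.008, -0.007, -0.004]
```

Call:
play_rows(translation=[[0, 0.02, 0.52], [0, 0.02, 0.52], [0, 0.01, 0.5], [0, 0, 0.1], [0, 0, 0]], twist=[[0, 0, 0], [0, 0, 0], [0, 0, 0], [0, 0, 0], [0, 0, 0]], gripper=[-1, -1, -1, -1, -1])

```text
time: 26.35
tool_pos: [0.6199, 0.1339, 0.3113]
ee_rot: [3.141, -0.0, 2.153]
wrist_force: [-0.4, -0.3, -1.1]
width: 0.0515
finger_force: 27.8
```

Call:
play_rows(translation=[[0, 0, 0.06], [0, 0, 0], [0, 0, 0], [0, 0, 0], [0, 0, 0], [0, 0, 0], [0, 0, -0.7], [0, 0, -0.9]], twist=[[0, 0, 0], [0, 0, 0], [0, 0, 0], [0, 0, 0], [0, 0, 0], [0, 0, 0], [0, 0, 0], [0, 0, 0]], gripper=[-1, -1, 0.6, 0.6, 0.6, 0.6, 0.6, 0.6])

```text
time: 27.15
tool_pos: [0.62, 0.1341, 0.3691]
ee_rot: [-3.136, -0.004, 2.153]
wrist_force: [0.2, 0.5, 1.3]
width: 0.0749
finger_force: 0.0
```

Call:
play_rows(translation=[[0, 0, -0.9], [0, 0, -0.6], [0, 0, 0]], twist=[[0, 0, 0], [0, 0, 0], [0, 0, 0]], gripper=[0.6, 0.6, 0.6])

```text
time: 27.45
tool_pos: [0.6204, 0.1342, 0.437]
ee_rot: [3.133, 0.004, 2.153]
wrist_force: [0.4, 0.1, 0.1]
width: 0.0749
finger_force: 0.0
```

```bash
python3 - <<'E'
from h import *
show(); tips("wrist"); tips("scene"); plan([.438,-.042,.43],[np.pi,0,2.154],n=7)
E
```

```text
t 27.45 q [0.124, 0.273, 1.093, 0.001, 1.767, -0.459] p [0.62, 0.134, 0.437] rpy [3.133, 0.004, 2.153] F [0.354, 0.108, 0.122] w 0.0749 ff 0.0
 red wrist [352, 150, 38, 36, 984] as z.15: [0.626 0.204 0.15 ]
 red wrist [290, 220, 35, 36, 923] as z.15: [0.617 0.135 0.15 ]
 red wrist [0, 274, 33, 29, 583] as z.15: [ 0.443 -0.029  0.15 ]
 mid wrist 0.9 [0.631 0.205 0.097]
 red scene [269, 285, 9, 13, 48] as z.15: [0.623 0.131 0.15 ]
 red scene [265, 317, 10, 12, 66] as z.15: [0.629 0.205 0.15 ]
 mid scene 0.93 [0.631 0.204 0.101]
n 7 T [[-0.17, -0.89, -0.0], [-0.17, -0.89, -0.0], [-0.17, -0.89, -0.0], [-0.17, -0.89, -0.0], [-0.17, -0.89, -0.0], [-0.17, -0.89, -0.0], [-0.17, -0.89, -0.0]] W [-0.005, -0.004, -0.001]
```

C is placed. On to B.

Call:
play_rows(translation=[[-0.17, -0.89, 0], [-0.17, -0.89, 0], [-0.17, -0.89, 0], [-0.17, -0.89, 0], [-0.17, -0.89, 0], [-0.17, -0.89, 0], [-0.17, -0.89, 0], [0, 0, 0]], twist=[[0, 0, 0], [0, 0, 0], [0, 0, 0], [0, 0, 0], [0, 0, 0], [0, 0, 0], [0, 0, 0], [0, 0, 0]], gripper=[0.65, 0.65, 0.65, 0.65, 0.65, 0.65, 0.65, 0.65])

```text
time: 28.45
tool_pos: [0.4361, -0.0444, 0.4299]
ee_rot: [-3.139, -0.002, 2.149]
wrist_force: [1.2, 0.7, 0.3]
width: 0.0776
finger_force: 0.0
```

```bash
python3 - <<'E'
from h import *
show(); tips("wrist"); plan([.438,-.042,.41],[np.pi,0,2.154],n=1)
E
```

```text
t 28.45 q [-0.231, -0.166, 1.566, -0.001, 1.746, -0.809] p [0.436, -0.044, 0.43] rpy [-3.139, -0.002, 2.149] F [1.162, 0.742, 0.304] w 0.0776 ff 0.0
 red wrist [624, 172, 16, 25, 109] as z.15: [0.614 0.126 0.15 ]
 red wrist [296, 223, 34, 36, 939] as z.15: [ 0.436 -0.042  0.15 ]
 red wrist [326, 300, 33, 40, 961] as z.15: [ 0.491 -0.083  0.15 ]
n 1 T [[0.02, 0.01, 0.5]] W [-0.007, -0.025, -0.024]
```

Call:
play_rows(translation=[[0.03, 0.02, 0.5], [0, 0, 0.8], [0, 0, 0.8], [0, 0, 0.8], [0, 0, 0.25], [0, 0, 0], [0, 0, 0], [0, 0, 0]], twist=[[0, 0, 0], [0, 0, 0], [0, 0, 0], [0, 0, 0], [0, 0, 0], [0, 0, 0], [0, 0, 0], [0, 0, 0]], gripper=[0.65, 0.65, 0.65, 0.65, 0.65, 0.65, -1, -1])

```text
time: 29.35
tool_pos: [0.4392, -0.0411, 0.3077]
ee_rot: [3.139, 0.002, 2.153]
wrist_force: [0.5, -0.5, -0.1]
width: 0.0651
finger_force: 0.0
```

Call:
play_rows(translation=[[0, 0, 0], [0, 0, 0], [0, 0, 0], [0, 0, -0.6], [0, 0, -0.85], [0, 0, -0.85], [0, 0, 0]], twist=[[0, 0, 0], [0, 0, 0], [0, 0, 0], [0, 0, 0], [0, 0, 0], [0, 0, 0], [0, 0, 0]], gripper=[-1, -1, -1, -1, -1, -1, -1])

```text
time: 30.05
tool_pos: [0.439, -0.0414, 0.4029]
ee_rot: [3.134, 0.007, 2.153]
wrist_force: [0.8, -0.7, -1.3]
width: 0.0505
finger_force: 28.3
```

```bash
python3 - <<'E'
from h import *
show(); plan([*cell(-1,1),.40],[np.pi,0,2.154],n=8)
E
```

```text
t 30.05 q [-0.223, -0.162, 1.615, 0.001, 1.678, -0.805] p [0.439, -0.041, 0.403] rpy [3.134, 0.007, 2.153] F [0.842, -0.666, -1.299] w 0.0505 ff 28.33724522497505
n 8 T [[0.47, 0.77, 0.01], [0.46, 0.77, 0.01], [0.46, 0.77, 0.01], [0.46, 0.77, 0.01], [0.46, 0.77, 0.01], [0.46, 0.77, 0.01], [0.46, 0.77, 0.01], [0.46, 0.77, 0.01]] W [0.01, 0.008, -0.001]
```

Call:
play_rows(translation=[[0.47, 0.77, 0], [0.46, 0.77, 0], [0.46, 0.77, 0], [0.46, 0.77, 0], [0.46, 0.77, 0], [0.46, 0.77, 0], [0.46, 0.77, 0], [0.45, 0.74, 0]], twist=[[0.01, 0.01, 0], [0.01, 0.01, 0], [0.01, 0.01, 0], [0.01, 0.01, 0], [0.01, 0.01, 0], [0.01, 0.01, 0], [0.01, 0.01, 0], [0, 0, 0]], gripper=[-1, -1, -1, -1, -1, -1, -1, -1])

```text
time: 30.85
tool_pos: [0.5626, 0.218, 0.3951]
ee_rot: [-3.132, -0.009, 2.153]
wrist_force: [-0.0, -0.9, -1.4]
width: 0.0504
finger_force: 28.3
```

Call:
play_rows(translation=[[0, 0, 0.3], [0, 0, 0], [0, 0, 0]], twist=[[0, 0, 0], [0, 0, 0], [0, 0, 0]], gripper=[-1, -1, -1])

```text
time: 31.15
tool_pos: [0.5617, 0.2158, 0.3837]
ee_rot: [-3.131, -0.008, 2.152]
wrist_force: [0.1, -0.3, 0.0]
width: 0.0508
finger_force: 28.3
```

```bash
python3 - <<'E'
from h import *
show(); plan([*cell(-1,1),.314],[np.pi,0,2.154],n=4)
E
```

```text
t 31.15 q [0.271, 0.211, 1.272, 0.005, 1.671, -0.31] p [0.562, 0.216, 0.384] rpy [-3.131, -0.008, 2.152] F [0.054, -0.309, 0.038] w 0.0508 ff 28.33347304724157
n 4 T [[0.01, 0.03, 0.44], [0.01, 0.03, 0.44], [0.01, 0.02, 0.44], [0.01, 0.02, 0.44]] W [-0.026, -0.02, -0.004]
```

Call:
play_rows(translation=[[0.04, 0.05, 0.3], [0, 0.02, 0.45], [0, 0, 0.45], [0, 0, 0.45], [0, 0, 0.15], [0, 0, 0]], twist=[[-0.1, -0.07, 0], [0, 0, 0], [0, 0, 0], [0, 0, 0], [0, 0, 0], [0, 0, 0]], gripper=[-1, -1, -1, -1, -1, -1])

```text
time: 31.75
tool_pos: [0.5664, 0.2205, 0.3201]
ee_rot: [3.114, 0.003, 2.152]
wrist_force: [9.4, 6.1, 4.5]
width: 0.0524
finger_force: 30.3
```

```bash
python3 - <<'E'
from h import *
show(); plan([*cell(-1,1),.313],[np.pi,0,2.154],n=1)
E
```

```text
t 31.75 q [0.277, 0.236, 1.369, 0.005, 1.51, -0.305] p [0.566, 0.22, 0.32] rpy [3.114, 0.003, 2.152] F [9.417, 6.086, 4.475] w 0.0524 ff 30.27292965212837
n 1 T [[0.0, -0.08, 0.18]] W [0.275, 0.029, -0.019]
```

```bash
python3 - <<'E'
from h import *
a=tips("scene")[250:370,220:380]; b=tips("side")[200:400,180:380]
cv2.imwrite("pics/b3.png",np.hstack([cv2.resize(a,(400,300)),cv2.resize(b,(300,300))])[:,:,::-1])
E
```

```text
red scene [264, 150, 13, 16, 97] as z.15: [ 0.641 -0.253  0.15 ]
 mid scene 0.42 [0.63  0.206 0.1  ]
 red side [292, 188, 19, 13, 194] as z.15: [ 0.622 -0.18   0.15 ]
 red side [343, 210, 14, 27, 203] as z.15: [ 0.494 -0.082  0.15 ]
 red side [186, 213, 11, 31, 168] as z.15: [ 0.8   -0.001  0.15 ]
 red side [253, 308, 18, 30, 325] as z.15: [0.581 0.221 0.15 ]
 red side [225, 310, 15, 15, 162] as z.15: [0.631 0.214 0.15 ]
 mid side 0.82 [0.631 0.2   0.1  ]
 mid side 0.43 [0.609 0.001 0.041]
 mid side 0.39 [ 0.539 -0.282  0.012]
```

View pics/b3.png

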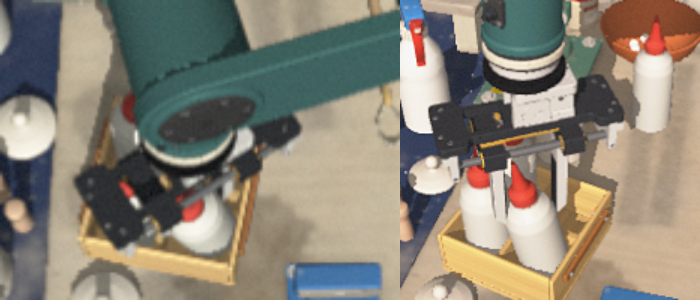

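```bash
python3 - <<'E'
from h import *
m=robot.camera_model("side")
for n,P in (("tip seated",[.564,.219,.194]),("tip+50",[.564,.219,.24]),("cap low seated",[.564,.219,.138]),("D tip",[.633,.204,.194]),("D cap",[.633,.204,.138]),("wall top near mid",[*(CR-.075*EX+.036*EY),.062])): print(n,proj(m,P).round(1))
im=robot.snapshot("side")[:,:,::-1]
cv2.imwrite("pics/b4.png",cv2.resize(im[290:390,200:330],(780,600),interpolation=cv2.INTER_CUBIC))
E
```

```text
tip seated [[269.7 306.9]]
tip+50 [[268.2 283.9]]
cap low seated [[271.4 332.6]]
D tip [[230.2 292.7]]
D cap [[233.6 318.2]]
wall top near mid [[294.6 371.8]]
```

View pics/b4.png

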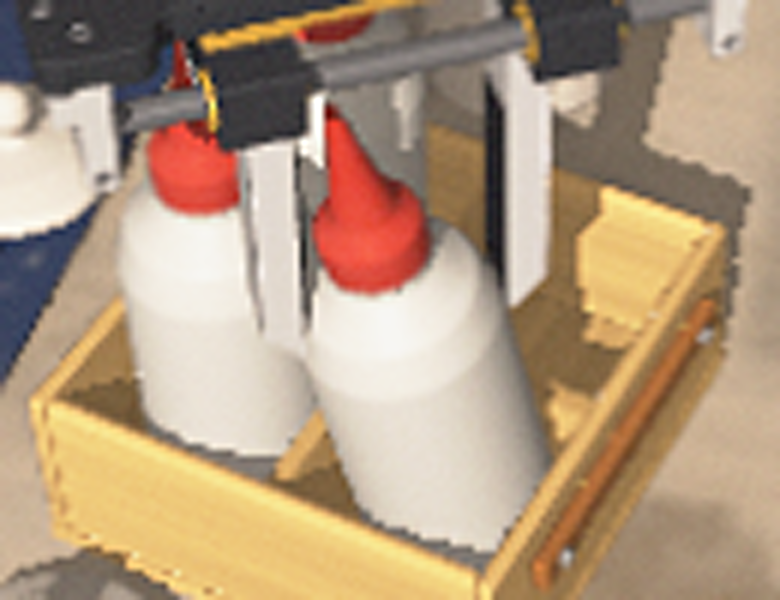

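The bottle is inside its cell at about floor height, but leaning in the grip. Releasing it so it can settle upright.

Call:
play_rows(translation=[[0, 0, 0], [0, 0, 0], [0, 0, 0], [0, 0, 0], [0, 0, 0], [0, 0, 0]], twist=[[0, 0, 0], [0, 0, 0], [0, 0, 0], [0, 0, 0], [0, 0, 0], [0, 0, 0]], gripper=[0.4, 0.6, 0.6, 0.6, 0.6, 0.6])

```text
time: 32.6
tool_pos: [0.5635, 0.2195, 0.3132]
ee_rot: [3.139, -0.001, 2.153]
wrist_force: [-0.2, -0.9, 0.2]
width: 0.0753
finger_force: 0.0
```

```bash
python3 - <<'E'
from h import *
show(); tips("side"); plan([*cell(-1,1),.42],[np.pi,0,2.154],n=4)
E
```

```text
t 32.6 q [0.277, 0.241, 1.377, 0.001, 1.522, -0.305] p [0.563, 0.22, 0.313] rpy [3.139, -0.001, 2.153] F [-0.173, -0.886, 0.171] w 0.0753 ff 0.0
 red side [292, 192, 19, 9, 123] as z.15: [ 0.62  -0.171  0.15 ]
 red side [343, 210, 14, 27, 204] as z.15: [ 0.494 -0.082  0.15 ]
 red side [186, 213, 11, 31, 169] as z.15: [ 0.8   -0.001  0.15 ]
 red side [264, 308, 18, 31, 326] as z.15: [0.562 0.218 0.15 ]
 red side [225, 316, 12, 9, 63] as z.15: [0.631 0.221 0.15 ]
 mid side 0.85 [0.633 0.2   0.102]
n 4 T [[-0.0, 0.0, -0.67], [-0.0, 0.0, -0.67], [-0.0, 0.0, -0.67], [-0.0, -0.0, -0.67]] W [0.007, -0.002, -0.002]
```

B is now upright in its cell: red nozzle at (0.562,0.218). Retreating and going to A.

Call:
play_rows(translation=[[0, 0, -0.6], [0, 0, -0.9], [0, 0, -0.9], [0, 0, -0.6], [0, 0, 0]], twist=[[0, 0, 0], [0, 0, 0], [0, 0, 0], [0, 0, 0], [0, 0, 0]], gripper=[0.6, 0.6, 0.6, 0.6, 0.6])

```text
time: 33.2
tool_pos: [0.5634, 0.2195, 0.4388]
ee_rot: [3.129, 0.002, 2.153]
wrist_force: [0.5, -0.4, 0.8]
width: 0.0753
finger_force: 0.0
```

```bash
python3 - <<'E'
from h import *
show(); tips("side"); tips("scene"); plan([.493,-.085,.43],[np.pi,0,2.154],n=8)
E
```

```text
t 33.2 q [0.277, 0.202, 1.174, 0.002, 1.753, -0.305] p [0.563, 0.219, 0.439] rpy [3.129, 0.002, 2.153] F [0.533, -0.403, 0.769] w 0.0753 ff 0.0
 red side [343, 210, 14, 27, 195] as z.15: [ 0.494 -0.082  0.15 ]
 red side [186, 213, 11, 31, 156] as z.15: [0.798 0.003 0.15 ]
 red side [246, 267, 16, 30, 259] as z.15: [0.622 0.134 0.15 ]
 red side [225, 294, 18, 31, 312] as z.15: [0.633 0.204 0.15 ]
 red side [264, 308, 18, 31, 324] as z.15: [0.562 0.218 0.15 ]
 mid side 0.91 [0.632 0.201 0.105]
 mid side 0.45 [ 0.662  0.284 -0.   ]
 red scene [265, 150, 12, 15, 112] as z.15: [ 0.641 -0.253  0.15 ]
 red scene [296, 322, 11, 12, 73] as z.15: [0.558 0.218 0.15 ]
 mid scene 0.86 [0.63  0.203 0.104]
n 8 T [[-0.67, -0.71, 0.0], [-0.67, -0.71, 0.0], [-0.67, -0.71, 0.0], [-0.67, -0.71, 0.0], [-0.67, -0.71, 0.0], [-0.67, -0.71, 0.0], [-0.67, -0.71, 0.0], [-0.67, -0.71, 0.0]] W [-0.001, -0.002, -0.001]
```

Call:
play_rows(translation=[[-0.67, -0.71, 0], [-0.67, -0.71, 0], [-0.67, -0.71, 0], [-0.67, -0.71, 0], [-0.67, -0.71, 0], [-0.67, -0.71, 0], [-0.67, -0.71, 0], [-0.65, -0.69, 0]], twist=[[0, 0, 0], [0, 0, 0], [0, 0, 0], [0, 0, 0], [0, 0, 0], [0, 0, 0], [0, 0, 0], [0, 0, 0]], gripper=[0.65, 0.65, 0.65, 0.65, 0.65, 0.65, 0.65, 0.65])

```text
time: 34.2
tool_pos: [0.4909, -0.085, 0.4302]
ee_rot: [3.141, -0.004, 2.153]
wrist_force: [0.7, 0.5, -0.5]
width: 0.0775
finger_force: 0.0
```

```bash
python3 - <<'E'
from h import *
show(); tips("wrist"); show(); plan([.494,-.086,.41],[np.pi,0,2.154],n=1)
E
```

```text
t 34.2 q [-0.286, -0.032, 1.442, 0.003, 1.733, -0.868] p [0.491, -0.085, 0.43] rpy [3.141, -0.004, 2.153] F [0.673, 0.492, -0.462] w 0.0775 ff 0.0
 red wrist [606, 77, 34, 35, 655] as z.15: [0.615 0.123 0.15 ]
 red wrist [294, 232, 28, 32, 688] as z.15: [ 0.489 -0.095  0.15 ]
t 34.3 q [-0.29, -0.031, 1.442, 0.001, 1.733, -0.865] p [0.491, -0.087, 0.43] rpy [-3.141, -0.003, 2.147] F [0.489, 0.538, 0.419] w 0.0774 ff 0.0
n 1 T [[-0.03, 0.08, 0.5]] W [-0.007, -0.027, -0.071]
```

```bash
python3 - <<'E'
from h import *
im=tips("wrist"); show(); tips("side"); plan([.494,-.085,.41],[np.pi,0,2.154],n=1)
cv2.imwrite("pics/w4.png",im[100:400,150:500,::-1])
E
```

```text
red wrist [609, 64, 31, 43, 740] as z.15: [0.615 0.134 0.15 ]
 red wrist [297, 224, 35, 36, 927] as z.15: [ 0.492 -0.083  0.15 ]
t 34.4 q [-0.284, -0.031, 1.441, 0.004, 1.734, -0.864] p [0.491, -0.084, 0.431] rpy [3.14, -0.004, 2.151] F [0.004, -0.432, -0.504] w 0.0776 ff 0.0
 red side [292, 187, 19, 14, 225] as z.15: [ 0.622 -0.181  0.15 ]
 red side [343, 210, 14, 27, 199] as z.15: [ 0.494 -0.082  0.15 ]
 red side [186, 213, 11, 31, 169] as z.15: [ 0.8   -0.001  0.15 ]
 red side [246, 267, 16, 30, 271] as z.15: [0.623 0.133 0.15 ]
 red side [225, 294, 18, 31, 313] as z.15: [0.633 0.204 0.15 ]
 red side [264, 308, 18, 31, 324] as z.15: [0.562 0.218 0.15 ]
 mid side 0.76 [0.631 0.2   0.102]
n 1 T [[-0.08, 0.01, 0.54]] W [0.025, -0.026, -0.0]
```

View pics/w4.png

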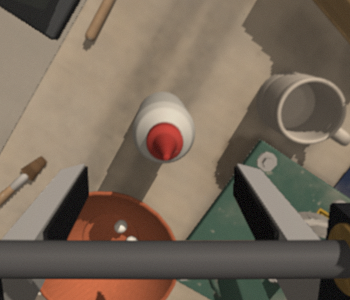

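A is centred at crop px (165,140), and the cup still stands at (305,105). Descending.

Call:
play_rows(translation=[[0, 0.05, 0.6], [0, 0, 0.8], [0, 0, 0.8], [0, 0, 0.8], [0, 0, 0.4], [0, 0, 0], [0, 0, 0], [0, 0, 0]], twist=[[0, 0, 0], [0, 0, 0], [0, 0, 0], [0, 0, 0], [0, 0, 0], [0, 0, 0], [0, 0, 0], [0, 0, 0]], gripper=[0.65, 0.65, 0.65, 0.65, 0.65, 0.65, -1, -1])

```text
time: 35.3
tool_pos: [0.4943, -0.0816, 0.2983]
ee_rot: [3.136, 0.002, 2.154]
wrist_force: [0.2, -0.4, 0.2]
width: 0.065
finger_force: 0.1
```

Call:
play_rows(translation=[[0, 0, 0], [0, 0, 0], [0, 0, 0], [0, 0, -0.6], [0, 0, -0.85], [0, 0, -0.85], [0, 0, -0.15], [0, 0, 0]], twist=[[0, 0, 0], [0, 0, 0], [0, 0, 0], [0, 0, 0], [0, 0, 0], [0, 0, 0], [0, 0, 0], [0, 0, 0]], gripper=[-1, -1, -1, -1, -1, -1, -1, -1])

```text
time: 36.1
tool_pos: [0.4935, -0.0824, 0.3953]
ee_rot: [3.137, 0.001, 2.153]
wrist_force: [-0.3, 1.1, -2.2]
width: 0.054
finger_force: 29.9
```

```bash
python3 - <<'E'
from h import *
show(); tips("side"); plan([*cell(-1,-1),.40],[np.pi,0,2.154],n=7)
E
```

```text
t 36.1 q [-0.28, -0.023, 1.503, 0.003, 1.658, -0.862] p [0.493, -0.082, 0.395] rpy [3.137, 0.001, 2.153] F [-0.326, 1.128, -2.209] w 0.054 ff 29.934574855287792
 red side [343, 167, 14, 29, 216] as z.15: [ 0.524 -0.245  0.15 ]
 red side [292, 187, 19, 14, 223] as z.15: [ 0.622 -0.181  0.15 ]
 red side [186, 213, 11, 31, 168] as z.15: [ 0.8   -0.001  0.15 ]
 red side [246, 267, 16, 30, 272] as z.15: [0.623 0.133 0.15 ]
 red side [225, 294, 18, 31, 311] as z.15: [0.633 0.204 0.15 ]
 red side [264, 308, 18, 31, 326] as z.15: [0.562 0.218 0.15 ]
 mid side 0.72 [0.63  0.198 0.101]
n 7 T [[0.58, 0.62, -0.02], [0.58, 0.62, -0.02], [0.58, 0.62, -0.03], [0.58, 0.62, -0.03], [0.58, 0.62, -0.03], [0.58, 0.62, -0.03], [0.58, 0.62, -0.03]] W [0.002, -0.005, -0.002]
```

Call:
play_rows(translation=[[0.58, 0.62, -0.02], [0.58, 0.62, -0.02], [0.58, 0.62, -0.03], [0.58, 0.62, -0.03], [0.58, 0.62, -0.03], [0.58, 0.62, -0.03], [0.56, 0.59, -0.03]], twist=[[0, 0, 0], [0, 0, 0], [0, 0, 0], [0, 0, 0], [0, 0, 0], [0, 0, 0], [0, 0, 0]], gripper=[-1, -1, -1, -1, -1, -1, -1])

```text
time: 36.9
tool_pos: [0.5485, 0.1488, 0.3997]
ee_rot: [-3.14, -0.003, 2.153]
wrist_force: [-0.0, -0.9, -1.3]
width: 0.0539
finger_force: 29.9
```

Call:
play_rows(translation=[[0, 0, 0.3], [0, 0, 0.2], [0, 0, 0], [0, 0, 0]], twist=[[0, 0, 0], [0, 0, 0], [0, 0, 0], [0, 0, 0]], gripper=[-1, -1, -1, -1])

```text
time: 37.3
tool_pos: [0.5483, 0.1463, 0.3817]
ee_rot: [3.141, -0.001, 2.151]
wrist_force: [0.0, -0.3, -1.3]
width: 0.0543
finger_force: 29.9
```

```bash
python3 - <<'E'
from h import *
show(); tips("side"); plan([*cell(-1,-1),.305],[np.pi,0,2.154],n=4)
E
```

```text
t 37.3 q [0.16, 0.132, 1.368, 0.002, 1.642, -0.42] p [0.548, 0.146, 0.382] rpy [3.141, -0.001, 2.151] F [0.013, -0.34, -1.339] w 0.0543 ff 29.935036278620828
 red side [186, 213, 11, 31, 169] as z.15: [ 0.8   -0.001  0.15 ]
 red side [281, 241, 17, 32, 317] as z.15: [0.583 0.052 0.15 ]
 red side [246, 267, 16, 30, 270] as z.15: [0.623 0.133 0.15 ]
 red side [225, 294, 18, 31, 309] as z.15: [0.633 0.204 0.15 ]
 red side [264, 308, 18, 31, 324] as z.15: [0.562 0.218 0.15 ]
 mid side 0.73 [0.632 0.199 0.101]
n 4 T [[0.01, 0.01, 0.49], [0.01, 0.01, 0.49], [0.01, 0.01, 0.49], [0.01, 0.01, 0.49]] W [0.009, -0.001, -0.006]
```

Call:
play_rows(translation=[[0.04, 0.05, 0.2], [0, 0, 0.4], [0, 0, 0.45], [0, 0, 0.45], [0, 0, 0.38], [0, 0, 0.05], [0, 0, 0]], twist=[[0, 0, 0], [0, 0, 0], [0, 0, 0], [0, 0, 0], [0, 0, 0], [0, 0, 0], [0, 0, 0]], gripper=[-1, -1, -1, -1, -1, -1, -1])

```text
time: 38.1
tool_pos: [0.5516, 0.1515, 0.3085]
ee_rot: [3.124, 0.001, 2.153]
wrist_force: [5.7, 5.2, 0.3]
width: 0.0553
finger_force: 28.6
```

```bash
python3 - <<'E'
from h import *
show(); tips("side"); m=robot.camera_model("side"); print(proj(m,[*cell(-1,-1),.194]))
E
```

```text
t 38.1 q [0.167, 0.168, 1.473, 0.006, 1.484, -0.416] p [0.552, 0.151, 0.309] rpy [3.124, 0.001, 2.153] F [5.705, 5.203, 0.26] w 0.0553 ff 28.60369171471632
 red side [186, 213, 11, 31, 167] as z.15: [ 0.8   -0.001  0.15 ]
 red side [277, 282, 17, 28, 283] as z.15: [0.562 0.152 0.15 ]
 red side [248, 287, 14, 10, 92] as z.15: [0.616 0.148 0.15 ]
 red side [225, 294, 17, 31, 309] as z.15: [0.633 0.204 0.15 ]
 red side [264, 308, 18, 31, 318] as z.15: [0.562 0.218 0.15 ]
 mid side 0.7 [0.632 0.2   0.101]
[[291.6619171  278.58111384]]
```

Call:
play_rows(translation=[[0, 0, 0], [0, 0, 0], [0, 0, 0], [0, 0, 0], [0, 0, 0], [0, 0, 0]], twist=[[0, 0, 0], [0, 0, 0], [0, 0, 0], [0, 0, 0], [0, 0, 0], [0, 0, 0]], gripper=[0.4, 0.6, 0.6, 0.6, 0.6, 0.6])

```text
time: 38.8
tool_pos: [0.5495, 0.15, 0.3056]
ee_rot: [3.139, -0.001, 2.153]
wrist_force: [-0.4, 0.2, 0.2]
width: 0.0753
finger_force: 0.0
```

Call:
play_rows(translation=[[0, 0, -0.6], [0, 0, -0.9], [0, 0, -0.9], [0, 0, -0.9], [0, 0, -0.9], [0.5, -0.6, -0.3], [0.5, -0.6, 0], [0, 0, 0]], twist=[[0, 0, 0], [0, 0, 0], [0, 0, 0], [0, 0, 0], [0, 0, 0], [0, 0, 0], [0, 0, 0], [0, 0, 0]], gripper=[0.6, 0.6, 0.6, 0.6, 0.6, 0.6, 0.6, 0.6])

```text
time: 39.6
tool_pos: [0.4844, 0.157, 0.4875]
ee_rot: [3.136, -0.0, 2.155]
wrist_force: [0.4, -0.0, -0.4]
width: 0.0751
finger_force: 0.0
```

```bash
python3 - <<'E'
from h import *
show(); im=tips("side"); cv2.imwrite("pics/end.png",im[:,:,::-1])
for c in("side","scene"):
    if c=="scene": tips(c)
    for n in("cup_mid","bowl","stone_1_mid","lid","glaze_jar"): print(c,n,[(round(d["score"],2),np.round(d["centre"],3)) for d in robot.spot_point(n,c)[:2]])
m=robot.camera_model("side")
for c in((1,1),(1,-1),(-1,1),(-1,-1)): print(proj(m,[*cell(*c),.194]).round(0))
E
```

```text
t 39.6 q [0.201, -0.007, 1.306, 0.002, 1.838, -0.382] p [0.484, 0.157, 0.488] rpy [3.136, -0.0, 2.155] F [0.36, -0.013, -0.445] w 0.0751 ff 0.0
 red side [186, 213, 11, 31, 167] as z.15: [ 0.8   -0.001  0.15 ]
 red side [246, 267, 16, 30, 272] as z.15: [0.623 0.133 0.15 ]
 red side [287, 280, 16, 30, 279] as z.15: [0.547 0.147 0.15 ]
 red side [225, 294, 17, 31, 310] as z.15: [0.633 0.204 0.15 ]
 red side [264, 308, 18, 31, 321] as z.15: [0.562 0.218 0.15 ]
 mid side 0.81 [0.63  0.197 0.1  ]
 mid side 0.42 [0.546 0.145 0.099]
side cup_mid [(0.66, array([0.606, 0.002, 0.04 ])), (0.2, array([ 0.556, -0.254,  0.012]))]
side bowl [(0.64, array([ 0.528, -0.258,  0.   ]))]
side stone_1_mid [(0.58, array([0.591, 0.176, 0.003])), (0.52, array([ 0.552, -0.244,  0.011]))]
side lid [(0.72, array([ 0.661,  0.285, -0.003]))]
side glaze_jar [(0.52, array([ 0.655, -0.32 ,  0.004])), (0.44, array([0.546, 0.144, 0.099]))]
 red scene [265, 150, 13, 16, 121] as z.15: [ 0.64  -0.252  0.15 ]
 red scene [304, 290, 9, 14, 58] as z.15: [0.543 0.146 0.15 ]
 red scene [265, 317, 10, 12, 66] as z.15: [0.629 0.205 0.15 ]
 red scene [296, 322, 11, 12, 67] as z.15: [0.559 0.218 0.15 ]
 mid scene 0.56 [0.634 0.203 0.104]
scene cup_mid [(0.98, array([0.608, 0.005, 0.043]))]
scene bowl [(0.71, array([ 0.525, -0.255, -0.005]))]
scene stone_1_mid [(0.56, array([ 0.551, -0.243,  0.014]))]
scene lid [(0.59, array([0.662, 0.286, 0.   ]))]
scene glaze_jar [(0.55, array([ 0.662, -0.32 ,  0.005]))]
[[229. 293.]]
[[253. 266.]]
[[270. 307.]]
[[292. 279.]]
```

View pics/end.png

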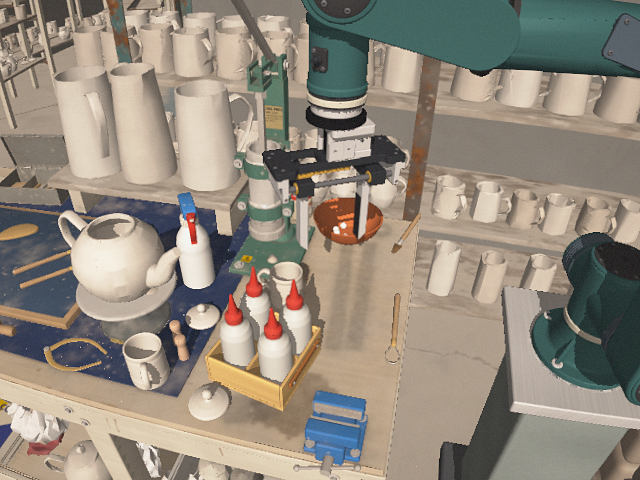

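The last picture shows all four bottles upright and fully seated in the crate (tips at px (233,294), (254,267), (273,308), (295,280)). The cup stands upright, the stones are in the bowl, and the lid and jar have not moved.

```bash
python3 -c "
from bench import robot
print(robot.close_job())"
```

```text
the job is handed in; nothing more can be done
None
```

The job is handed in, with no verdict shown: the four stones seen are in the bowl, the empty cup stands upright on the table, all four bottles are seated upright one to a cell, and the jar and lid have not moved.

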